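Hang the hook-on tray shelf, then mix the paint jars and shelve them

TASK

Hang the aluminium tray on the two uprights: both hooks into the upper pair of slots, then pushed down until it locks fully home. Then take the white jars one at a time, tallest first and shortest last: press each, upright, down on the mixer's rubber pad until the pad is fully down, hold it there for a full second, and stand it in the hung tray, leaving the mug and the brass fitting where they are.

Things in the scene. Friction and masses are not known exactly. Their poses are not given: they have to be found in the camera images.
- rack: Two dark steel uprights, 40 mm wide (y), 200 mm tall, fixed at y = +80 and -80 mm. Front plates at x = 0 to 4 mm, open space behind. Origin on the bench midway between; z up; +x goes through the slots to the back, the tray hangs on the -x side. Each has two slots 16 mm wide (y): the upper z = 148 to 182 mm, the lower z = 78 to 112 mm. Place and heading vary.
- slot_left (a point): Middle of the bottom edge of the upper slot of the +y upright, half-way through the plate (rack frame 2, 80, 148 mm). Axes as the rack's.
- slot_right (a point): The same for the -y upright (rack frame 2, -80, 148 mm).
- tray: Aluminium hook-on tray, loose, 0.45 kg, starts flat on the bench. Origin: centre of underside; z up; +x to the hooks. Floor 140 (x) x 270 (y) x 3 mm; front and side walls to z = 31 mm; back plate outer face at x = 70 mm, up to z = 62 mm. A middle rib parts two bays, each 126 mm long in y. Locked in the upper slots, its origin is at x = -70, z = 100 mm of the rack frame; it hangs 0.05 rad nose-down.
- tray_grip (a point): Point in the tray's grip rib, 33 mm above the underside at the tray's centre, near its centre of mass. The rib is 12 mm thick (y), 70 mm long (x), and reaches up to 48 mm above the underside. Axes as the tray's.
- hook_left (a point): Underside of the neck of the tray's +y hook (tray frame 72, 80, 48 mm); coincides with slot_left when locked. Hook 8 mm wide: a neck x = 70 to 81, z = 48 to 56 mm, and a tongue hanging from its end to z = 34 mm, 6 mm (root) to 8 mm (tip) behind the back plate. To enter the upper slots, this point must be 162 to 174 mm above the bench; then it drops to 148 mm.
- hook_right (a point): The same for the -y hook (tray frame 72, -80, 48 mm).
- mixer: White bench mixer, 150 mm (x) by 120 mm (y) by 70 mm tall, fixed, place and heading vary. Origin: centre of its underside; z up. On its top, in the middle, a round sprung black rubber pad.
- pad_top (a point): Centre of the top of the mixer's rubber pad, 98 mm above the bench when up. The pad is flat, 68 mm across.
- pad (a joint): How far the mixer's pad is pressed down, in m: 0 = up, 0.008 = fully down. It springs back; it begins to give at about 3.6 N and is fully down at about 11 N.
- jar_tall_mid (a point): Closed white plastic jar with a black lid as wide as itself, 60 mm across and 68 mm tall: the tallest of the three sizes. Weighs about 210 g, bottom-heavy. The point is its centre, half-way up; z points to its lid. May be absent.
- jar_mid_mid (a point): Closed white plastic jar with a black lid as wide as itself, 56 mm across and 58 mm tall: the middle of the three sizes. Weighs about 160 g, bottom-heavy. The point is its centre, half-way up; z points to its lid. May be absent.
- jar_short_mid (a point): Closed white plastic jar with a black lid as wide as itself, 52 mm across and 48 mm tall: the shortest of the three sizes. Weighs about 120 g, bottom-heavy. The point is its centre, half-way up; z points to its lid. May be absent.
- mug: Blue mug, 80 mm across, 90 mm tall, origin at the centre of its underside. Not part of the job.
- fitting: Brass pipe fitting, 34 mm across at its foot, 38 mm tall, origin at the centre of its underside. Not part of the job.
Not all that is in view belongs to the job. What is shaped like the part that bears jar_mid_mid but green, orange or pink is not meant.

How it is judged:
By the outcome, as a careful person would: the job done as asked, in the order asked, and still so for the second after the job is handed in, with the robot touching nothing.
Of jar_tall, jar_mid, jar_short only 2 to 3 are there at a start; the rules pass over those that are not, and their reading is None.
At some moment in a run one of jar_tall, jar_mid, jar_short may be knocked a few centimetres aside while the robot is not near it.
Once in a run the grip may slacken for a moment while it holds something.
It also fails if it takes over 210 s, if anything falls off the work surface, if the arm or the gripper's body presses on something with over 40 N, if the wrist force passes 120 N, or if a joint passes its speed limit or range.

ROBOT

A 7-joint arm with a two-finger parallel gripper is mounted at the origin on the work surface. World frame = base frame: x ahead of the robot, y to its left, z up, the work surface at z = 0. Lengths are in m, angles in degrees, forces in N, time in s.
With the tool pointing down it reaches from about 0.4 to 0.85 m from the base axis. Payload 10.4 kg.
Tool frame: the origin (TCP) lies on the centre line of the jaws, within the pads' length; the fingertips stand 25 mm ahead of it and the grasp point (between the pads) lies 6 mm ahead of it (robot.tips_ahead is the x of the fingertips in the tool frame, in m); x points along the fingers, y is the direction in which the jaws open and shut, and the axes are right-handed (so a half turn about x gives the same grasp; the last joint's range is limited). The gripper opens to 85 mm and grips with 20 to 120 N. Pads are 22 mm wide; open, the fingers measure 114 mm over their backs; the gripper's body (76 mm by 85 mm) begins 54 mm behind the grasp point. The pads swing forward as they close: fully open they stand 13 mm farther back than shut.
Start: joints at [-73.602, 19.034, -3.707, 83.658, 1.238, 77.344, -5.071], TCP at [0.19, 0.595, 0.256] pointing down, gripper open.
Joint ranges: [-148.97, 148.97], [-28.65, 121.19], [-84.17, 76.75], [9.2, 138.47], [-72.65, 252.65], [3.7, 117.97], [-149.18, 149.18]. Speed limits (degrees/s): [127.2, 127.2, 159.86, 159.86, 180, 180, 180].

INTERFACE

Orientations are given as a 3x3 rotation matrix whose columns are the frame's x, y, z axes.
In Python, from plant import robot gives the robot as it stands.
- The arm moves only by the tool play_rows, never from a script. Its argument "targets" is a list of rows, each an object with "linear": the shift along the world's x, y, z in m, a list of three; "spin": the turn about the world's z in rad; "jaw": the gripper command: -1 is shut, 1 is fully open, values between are in proportion. In form: [{"linear": [dx, dy, dz], "spin": spin, "jaw": jaw}, ...]. A call has exactly 10 rows; each row shifts and turns the commanded pose from where the row before left it; what a row does not reach is not made up. A row lasts 1/12 s, in which the tool goes at most 41.7 mm and 7.16 degrees, less where a joint would pass 70% of its speed; a pose out of reach is approached as far as the arm can. A call with a gripper value outside its range is refused whole. The fingers move at their own pace and stop on an object; "grip_force" is the grip in N (left out, the last holds). Time passes only in rows, so rows that do not move let the fingers close, or fill a call up. It gives the time, the measured TCP pose, the force and the opening at its end, in the units of the state.
- robot.get_state(): the state, without advancing time (a new reading comes with each control period).
- robot.camera(name): name is "scene" or "top" or "wrist"; returns the picture (400x640x3 uint8, red, green, blue); there is no depth.
- robot.calibration(name): a dict with "vfov" (degrees; the focal length in pixels is half the picture's height over the tangent of half this angle, whatever the lens; pixels are square), "cx", "cy" (the principal point, pixels), "view" (4x4, takes a point from world to camera coordinates). Camera axes: x right, y down, z forward; pixel columns grow to the right and rows downward; lengths in m; the calibration is good to about 2 mm. A picture is of the moment at which its call begins: read the wrist's pose just before it. calibration takes no time and is no camera call; for the wrist camera it gives the pose at the moment of the call.
- robot.close_job(): hands the job in, once; it reports no verdict.
Trained networks look in the newest picture that a camera, given by its name, has taken for a name from the list of things; names that differ only in an ending like _2 or _b are one class to them, and where a whole thing is asked for, a point or a joint stands for the part that bears it (a point fixed in the world has none). Each returns a list of dicts, best first, with "conf" (0 to 1); they miss things now and then, are a little off and sometimes report something else, mostly with a low value. They report only what shows in the picture. A call takes as long as a camera call. They do not tell look-alikes from the thing itself.
- robot.recognise(target, camera): "at" ([x, y, z] in m, in world coordinates, good to about 4 mm: the middle of the surface that is visible of it).
- robot.silhouettes(target, camera): "region" (400x640 bool, what is visible of it).
The state is a dict: "time": time; "joint_pos": joint angles; "joint_velocities": joint speeds; "tau": joint torques, N m; "eef_pos": TCP position; "tcp_rot": TCP orientation; "wrist_force": force on the tool from outside, world axes, zero at the start; "ft_torque": the same for the moment, N m; "opening": finger opening in m.
Only numpy, scipy, OpenCV 4.12 (cv2) and the standard library are available. Lean on these libraries where they do the work, as an engineer would, in place of code of your own. Each camera call takes 0.05 s, during which the arm holds its last target. There are 200 camera calls.

## Working session

There is one attempt and no reset: what is moved stays moved. The work goes in short steps, Python scripts to look and compute and a tool call to move; the robot and the scene stay as the last step left them, time stands still between calls to the robot, and variables do not carry over. Pictures are saved under pics/ and viewed, about 12 in all and at most 16, crops included, and the job is handed in when it is done.

Besides the shell and the picture viewer there is one more tool, called after "Call:" by a JSON object that holds its "op" and its "data", one argument or row to a line. play_rows: Moves the arm, as the interface text tells. Its arguments: {"type":"object","properties":{"targets":{"type":"array"},"grip_force":{"type":"number"}},"required":["targets"]}

```bash
ls; mkdir -p pics; cat > h.py <<'E'
import numpy as np, cv2
from plant import robot
def save(n,f):
    im=robot.camera(n); cv2.imwrite('pics/'+f,im[:,:,::-1]); return im
def proj(n,P):
    c=robot.calibration(n);f=200/np.tan(np.radians(c['vfov'])/2)
    P=np.atleast_2d(P);q=(np.c_[P,np.ones(len(P))]@np.array(c['view']).T)[:,:3]
    return np.c_[c['cx']+f*q[:,0]/q[:,2],c['cy']+f*q[:,1]/q[:,2]]
def ray(n,uv,z):
    c=robot.calibration(n);f=200/np.tan(np.radians(c['vfov'])/2)
    V=np.array(c['view']);R=V[:3,:3];o=-R.T@V[:3,3]
    uv=np.atleast_2d(uv);d=np.c_[(uv[:,0]-c['cx'])/f,(uv[:,1]-c['cy'])/f,np.ones(len(uv))]@R
    return o+d*((z-o[2])/d[:,2])[:,None]
E
python3 - <<'E'
from h import *
np.set_printoptions(precision=4,suppress=True)
a=save('scene','s0.png');b=save('top','t0.png')
s=robot.get_state();print(s['time'],s['eef_pos'],s['tcp_rot'],s['opening'],robot.tips_ahead)
for c in('scene','top'):
  k=robot.calibration(c);print(c,k)
  for t in['rack','tray','tray_grip','hook_left','hook_right','slot_left','slot_right','mixer','pad_top','jar_tall_mid','jar_mid_mid','jar_short_mid','mug','fitting']:
    print(c,t,[(np.round(r['at'],3).tolist(),round(r['conf'],2)) for r in robot.recognise(t,c)][:4])
E
```

```text
pics
0.1 [0.1898 0.5951 0.2556] [[-0.0003  0.3039  0.9527]
 [-0.0012  0.9527 -0.3039]
 [-1.     -0.0013  0.0001]] 0.08560013957857512 0.025
scene {'vfov': 47.66300723892695, 'cx': 324.03825448481547, 'cy': 193.6175550348408, 'view': array([[ 0.0043,  1.    ,  0.0018,  0.0447],
       [ 0.7175, -0.0018, -0.6965, -0.2938],
       [-0.6965,  0.0043, -0.7175,  1.7721],
       [ 0.    ,  0.    ,  0.    ,  1.    ]])}
scene rack [([0.675, 0.087, 0.073], 0.92), ([0.519, -0.424, 0.055], 0.6)]
scene tray [([0.427, -0.019, 0.008], 0.69)]
scene tray_grip [([0.43, -0.015, 0.009], 0.86)]
scene hook_left [([0.428, -0.018, 0.011], 0.56)]
scene hook_right [([0.426, -0.022, 0.01], 0.89), ([0.519, -0.425, 0.057], 0.3), ([0.677, 0.092, 0.076], 0.18)]
scene slot_left [([0.675, 0.086, 0.072], 0.76), ([0.426, -0.02, 0.013], 0.74)]
scene slot_right [([0.676, 0.09, 0.074], 0.58)]
scene mixer [([0.488, 0.342, 0.07], 0.62)]
scene pad_top [([0.456, 0.349, 0.1], 0.84)]
scene jar_tall_mid [([0.616, -0.299, 0.064], 0.65)]
scene jar_mid_mid [([0.358, -0.526, 0.052], 0.81), ([0.618, -0.199, 0.055], 0.78), ([0.519, -
[... 679 characters left out ...]
ok_right [([0.441, -0.023, 0.002], 0.81), ([0.499, -0.416, 0.058], 0.44)]
top slot_left [([0.671, 0.058, 0.041], 0.65)]
top slot_right [([0.669, 0.061, 0.045], 0.83), ([0.499, -0.417, 0.059], 0.71), ([0.447, 0.342, 0.066], 0.49)]
top mixer [([0.445, 0.342, 0.068], 0.86)]
top pad_top [([0.451, 0.355, 0.099], 0.8), ([0.442, -0.026, 0.002], 0.74)]
top jar_tall_mid [([0.593, -0.298, 0.07], 0.6), ([0.497, -0.418, 0.057], 0.58)]
top jar_mid_mid [([0.33, -0.259, 0.058], 0.76), ([0.44, -0.507, 0.06], 0.75), ([0.598, -0.199, 0.055], 0.71), ([0.5, -0.416, 0.057], 0.54)]
top jar_short_mid [([0.43, -0.259, 0.051], 0.47)]
top mug [([0.662, 0.433, 0.042], 0.68)]
top fitting [([0.63, -0.417, 0.015], 0.37)]
```

View pics/s0.png

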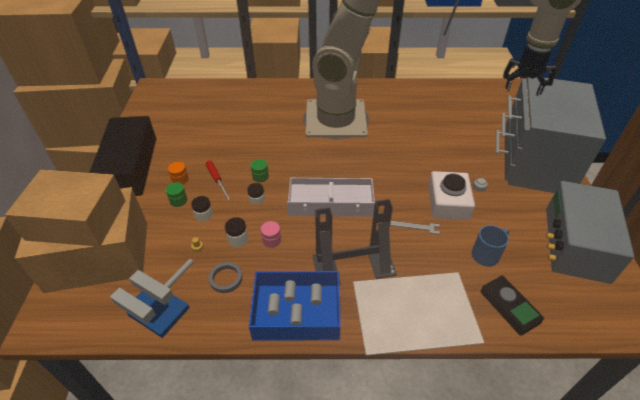

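View pics/t0.png

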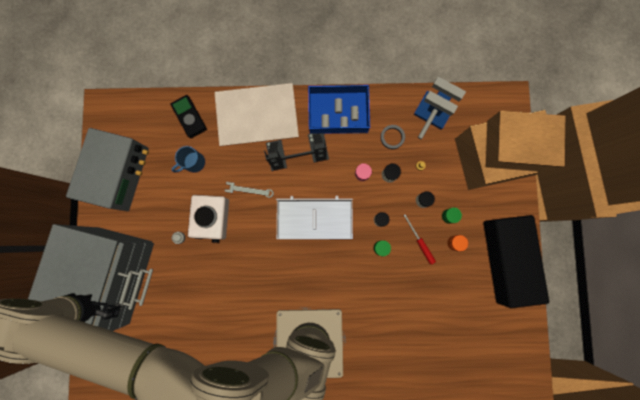

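The tray is in the middle with its hooks toward the rack (beyond it, +x). The mixer is at left. White jars are at scene pixels (236,232) tall, (202,208) mid and (256,193) short. I'll move over the tray to look closer.

Call:
{"op": "play_rows", "data": {
  "targets": [
    {"linear": [0,0,0.04],"spin": 0,"jaw": 1},
    {"linear": [0,0,0.04],"spin": 0,"jaw": 1},
    {"linear": [0.014,-0.036,0.0],"spin": 0.05,"jaw": 1},
    {"linear": [0.014,-0.036,0],"spin": 0.05,"jaw": 1},
    {"linear": [0.014,-0.036,0],"spin": 0.05,"jaw": 1},
    {"linear": [0.014,-0.036,0],"spin": 0.05,"jaw": 1},
    {"linear": [0.014,-0.036,0],"spin": 0.05,"jaw": 1},
    {"linear": [0.014,-0.036,0],"spin": 0.059,"jaw": 1},
    {"linear": [0.014,-0.036,0],"spin": 0,"jaw": 1},
    {"linear": [0.014,-0.036,0],"spin": 0,"jaw": 1}
  ]
}}

```text
time: 2.33
eef_pos: [0.3023, 0.3056, 0.3365]
tcp_rot: [[0.0, -0.001, 1.0], [0.001, 1.0, 0.001], [-1.0, 0.001, 0.0]]
wrist_force: [1.3, 0.4, 0.4]
opening: 0.0854
```

Call:
{"op": "play_rows", "data": {
  "targets": [
    {"linear": [0.014,-0.036,0.0],"spin": 0,"jaw": 1},
    {"linear": [0.014,-0.036,0.0],"spin": 0,"jaw": 1},
    {"linear": [0.014,-0.036,0.0],"spin": 0,"jaw": 1},
    {"linear": [0.014,-0.036,0],"spin": 0,"jaw": 1},
    {"linear": [0.014,-0.036,0],"spin": 0,"jaw": 1},
    {"linear": [0.014,-0.036,0],"spin": 0,"jaw": 1},
    {"linear": [0.014,-0.036,0],"spin": 0,"jaw": 1},
    {"linear": [0.012,-0.036,0],"spin": 0,"jaw": 1},
    {"linear": [0.0,-0.036,0],"spin": 0,"jaw": 1},
    {"linear": [0,0,0],"spin": 0,"jaw": 1}
  ]
}}

```text
time: 3.17
eef_pos: [0.4121, -0.0233, 0.3368]
tcp_rot: [[0.001, 0.009, 1.0], [0.0, 1.0, -0.009], [-1.0, 0.0, 0.001]]
wrist_force: [0.4, -0.5, -0.5]
opening: 0.0855
```

```bash
python3 - <<'E'
from h import *
np.set_printoptions(precision=4,suppress=True)
s=robot.get_state();print(s['time'],s['eef_pos'],s['tcp_rot'],s['wrist_force'],s['joint_pos'])
k=robot.calibration('wrist');V=k['view'];print(k,-V[:3,:3].T@V[:3,3])
a=save('wrist','w1.png')
b=save('top','t1.png'); cv2.imwrite('pics/t1c.png',cv2.resize(b[120:260,190:370,::-1],None,fx=4,fy=4,interpolation=cv2.INTER_CUBIC))
E
```

```text
3.1667 [ 0.4121 -0.0233  0.3368] [[ 0.0009  0.009   1.    ]
 [ 0.0005  1.     -0.009 ]
 [-1.      0.0005  0.0009]] [ 0.3792 -0.4842 -0.5178] [-42.4072 -15.1995  32.6591 106.7694   8.1361  86.0976  78.2656]
{'vfov': 68.86246563264747, 'cx': 321.91733559033725, 'cy': 201.7273379253386, 'view': array([[ 0.01  ,  0.9999,  0.0004,  0.0197],
       [ 0.9499, -0.0096,  0.3124, -0.4571],
       [ 0.3124, -0.0028, -0.95  ,  0.3285],
       [ 0.    ,  0.    ,  0.    ,  1.    ]])} [ 0.3314 -0.0232  0.4548]
```

View pics/w1.png

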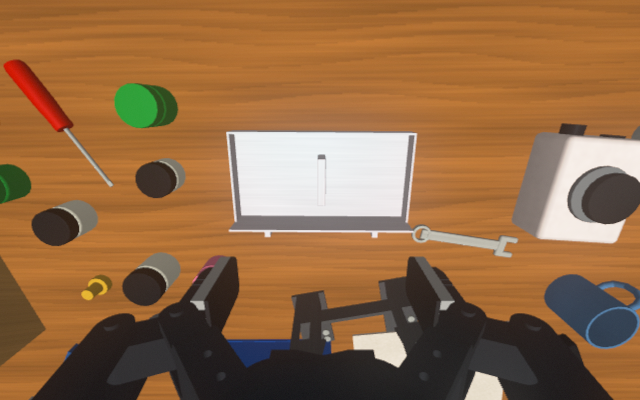

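The wrist view shows the tray whole: front corners at (228,133) and (416,133), hooks at about (267,233) and (375,234), rib at (321,155)-(321,206). The rack is partly hidden by the fingers, so I'll rise to see it between them.

Call:
{"op": "play_rows", "data": {
  "targets": [
    {"linear": [0,0.014,0.036],"spin": 0,"jaw": 1},
    {"linear": [0,0.014,0.036],"spin": 0,"jaw": 1},
    {"linear": [0,0.014,0.036],"spin": 0,"jaw": 1},
    {"linear": [0,0.014,0.036],"spin": 0,"jaw": 1},
    {"linear": [0,0.014,0.036],"spin": 0,"jaw": 1},
    {"linear": [0,0.014,0.036],"spin": 0,"jaw": 1},
    {"linear": [0,0,0],"spin": 0,"jaw": 1},
    {"linear": [0,0,0],"spin": 0,"jaw": 1},
    {"linear": [0,0,0],"spin": 0,"jaw": 1},
    {"linear": [0,0,0],"spin": 0,"jaw": 1}
  ]
}}

```text
time: 4.1
eef_pos: [0.4117, 0.0676, 0.5513]
tcp_rot: [[-0.002, -0.001, 1.0], [-0.001, 1.0, 0.001], [-1.0, -0.001, -0.002]]
wrist_force: [0.1, -0.3, -1.1]
opening: 0.0854
```

```bash
python3 - <<'E'
from h import *
import json
np.set_printoptions(precision=4,suppress=True)
s=robot.get_state();print(s['time'],s['eef_pos'],s['wrist_force'])
k=robot.calibration('wrist');k['view']=np.array(k['view']).tolist();json.dump(k,open('k2.json','w'))
a=save('wrist','w2.png')
cv2.imwrite('pics/w2c.png',cv2.resize(a[130:360,220:420,::-1],None,fx=2.6,fy=2.6,interpolation=cv2.INTER_CUBIC))
E
```

```text
4.1 [0.4117 0.0676 0.5513] [ 0.0608 -0.3281 -1.1058]
```

View pics/w2c.png

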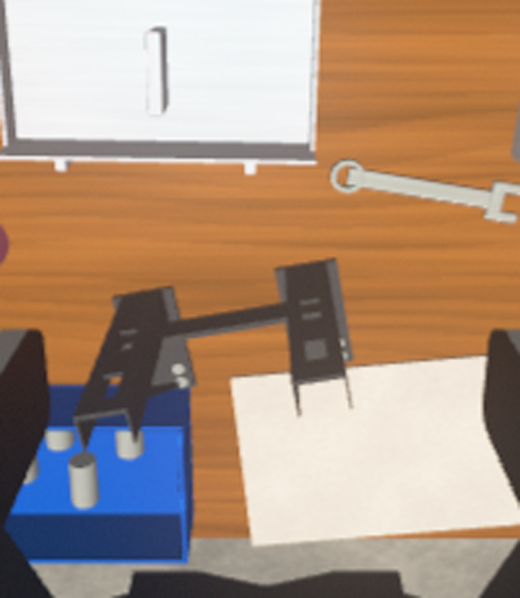

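View pics/t1c.png

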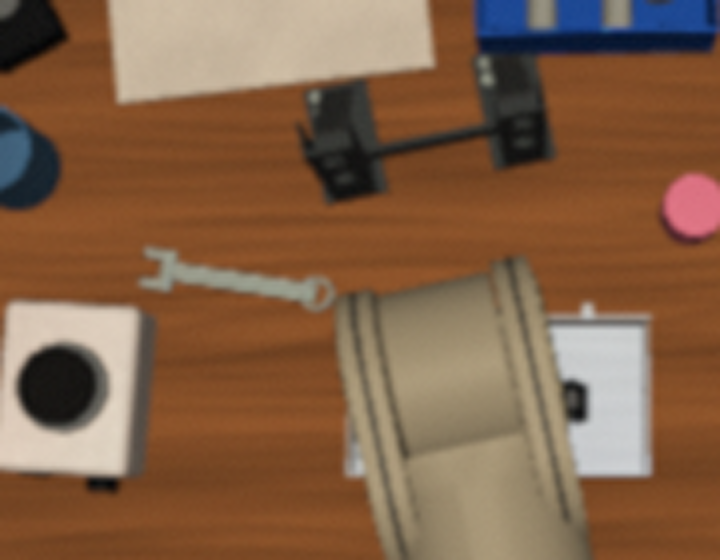

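```bash
cat >> h.py <<'E'
import json
from scipy.optimize import least_squares
def pk(k,P):
    f=200/np.tan(np.radians(k['vfov'])/2)
    P=np.atleast_2d(P);q=(np.c_[P,np.ones(len(P))]@np.array(k['view']).T)[:,:3]
    return np.c_[k['cx']+f*q[:,0]/q[:,2],k['cy']+f*q[:,1]/q[:,2]]
def T(p,P,z=0):
    c,s=np.cos(p[2]),np.sin(p[2]);P=np.atleast_2d(P)/1000
    return np.c_[p[0]+c*P[:,0]-s*P[:,1],p[1]+s*P[:,0]+c*P[:,1],P[:,2]+z]
def fit(k,P,uv,p0,z=0):
    r=least_squares(lambda p:(pk(k,T(p,P,z))-uv).ravel(),p0,loss='soft_l1');return r.x,(pk(k,T(r.x,P,z))-uv)
E
python3 - <<'E'
from h import *
np.set_printoptions(precision=4,suppress=True)
k=json.load(open('k2.json'))
o=np.array([220,130])
P=[(0,-100,200),(0,-60,200),(0,60,200),(0,100,200),(0,80,165),(0,-80,165)]
uv=np.array([(75,422),(130,408),(297,384),(345,372),(315.5,350),(115,380)])/2.6+o
p,r=fit(k,P,uv,[.67,.06,0]);print('rack',p,r)
Pt=[(70,135,62),(81,80,56),(81,-80,56),(35,0,48),(-35,0,48)]
uvt=np.array([(317,158),(250,173),(60,169),(156,112),(156,30)])/2.6+o
q,rt=fit(k,Pt,uvt,[.44,-.02,0]);print('tray',q,rt)
a=cv2.imread('pics/w2.png');a=cv2.resize(a[130:360,220:420],None,fx=3,fy=3,interpolation=cv2.INTER_CUBIC)
def poly(im,X,o,s,proj,c=(0,255,255)):
    cv2.polylines(im,[np.int32((proj(X)-o)*s*8+s*4)],True,c,1,cv2.LINE_AA,3)
b=cv2.imread('pics/t1.png');b=cv2.resize(b[130:260,190:370],None,fx=3,fy=3,interpolation=cv2.INTER_CUBIC)
kt=robot.calibration('top')
for im,oo,kk in((a,o,k),(b,np.array([190,130]),kt)):
  for sy in(-1,1):
    for R in([(60,0),(100,0),(100,200),(60,200)],[(72,148),(88,148),(88,182),(72,182)],[(72,78),(88,78),(88,112),(72,112)]):
      poly(im,T(p,[(0,sy*y,z) for y,z in R]),oo,3,lambda X:pk(kk,X))
  poly(im,T(q,[(70,135,62),(70,-135,62),(-70,-135,31),(-70,135,31)]),oo,3,lambda X:pk(kk,X),(0,0,255))
cv2.imwrite('pics/ov1.png',np.hstack([a[:,:],cv2.copyMakeBorder(b,0,a.shape[0]-b.shape[0],0,0,0)])[:, :1140] if 0 else a);cv2.imwrite('pics/ov1b.png',b)
m=np.zeros((a.shape[0],800,3),np.uint8)
s=np.hstack([a[300:600,200:480],b[0:300,60:540]]);cv2.imwrite('pics/ov1.png',s);print(s.shape)
E
```

```text
rack [0.6415 0.0279 0.1925] [[ 0.2831 -1.4599]
 [-0.2216  0.4263]
 [-1.4021 -1.025 ]
 [ 1.529  -0.034 ]
 [ 0.9079  0.4388]
 [-1.2086  2.4894]]
tray [ 0.4352 -0.0239 -0.017 ] [[-0.044   1.3266]
 [ 0.3403 -0.7978]
 [ 0.5204 -0.4322]
 [-0.0185  0.7465]
 [-0.9501 -0.4077]]
(300, 760, 3)
```

View pics/ov1.png

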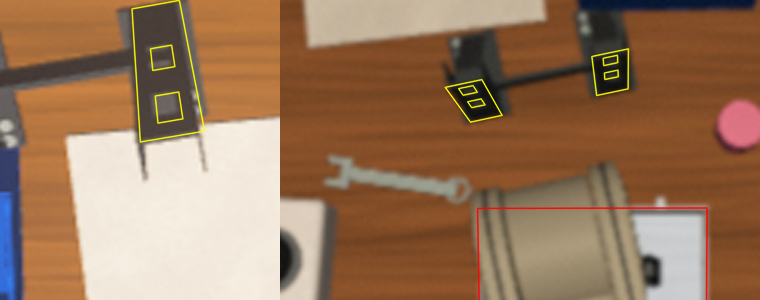

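The rack fit agrees in both cameras: centre (0.6415, 0.028), yaw 0.19. Next I grip the tray rib.

Call:
{"op": "play_rows", "data": {
  "targets": [
    {"linear": [0.0035,-0.015,-0.038],"spin": 0,"jaw": 1},
    {"linear": [0.004,-0.015,-0.038],"spin": 0,"jaw": 1},
    {"linear": [0.004,-0.015,-0.038],"spin": 0,"jaw": 1},
    {"linear": [0.004,-0.015,-0.038],"spin": 0,"jaw": 1},
    {"linear": [0.004,-0.015,-0.038],"spin": 0,"jaw": 1},
    {"linear": [0.004,-0.0165,-0.038],"spin": 0,"jaw": 1},
    {"linear": [0,0,-0.038],"spin": 0,"jaw": 1},
    {"linear": [0,0,-0.038],"spin": 0,"jaw": 1},
    {"linear": [0,0,-0.038],"spin": 0,"jaw": 1},
    {"linear": [0,0,0],"spin": 0,"jaw": 1}
  ]
}}

```text
time: 4.98
eef_pos: [0.431, -0.0246, 0.204]
tcp_rot: [[-0.01, 0.0, 1.0], [-0.002, 1.0, -0.0], [-1.0, -0.002, -0.01]]
wrist_force: [-0.5, -0.1, -0.1]
opening: 0.085
```

Call:
{"op": "play_rows", "data": {
  "targets": [
    {"linear": [0,0,-0.035],"spin": 0,"jaw": 1},
    {"linear": [0,0,-0.035],"spin": 0,"jaw": 1},
    {"linear": [0,0,-0.035],"spin": 0,"jaw": 1},
    {"linear": [0,0,-0.032],"spin": 0,"jaw": 1},
    {"linear": [0,0,-0.03],"spin": 0,"jaw": 1},
    {"linear": [0,0,0],"spin": 0,"jaw": 1},
    {"linear": [0,0,0],"spin": 0,"jaw": 0.5},
    {"linear": [0,0,0],"spin": 0,"jaw": 0},
    {"linear": [0,0,0],"spin": 0,"jaw": -0.5},
    {"linear": [0,0,0],"spin": 0,"jaw": -1}
  ],
  "grip_force": 60
}}

```text
time: 5.82
eef_pos: [0.4368, -0.0236, 0.0452]
tcp_rot: [[0.003, -0.0, 1.0], [0.002, 1.0, 0.0], [-1.0, 0.002, 0.003]]
wrist_force: [1.2, -0.6, 0.4]
opening: 0.0385
```

Call:
{"op": "play_rows", "data": {
  "targets": [
    {"linear": [0,0,0],"spin": 0,"jaw": -1},
    {"linear": [0,0,0],"spin": 0,"jaw": -1},
    {"linear": [0,0,0],"spin": 0,"jaw": -1},
    {"linear": [0,0,0],"spin": 0,"jaw": -1},
    {"linear": [0,0,0],"spin": 0,"jaw": -1},
    {"linear": [0,0,0],"spin": 0,"jaw": -1},
    {"linear": [0,0,0],"spin": 0,"jaw": -1},
    {"linear": [0,0,0],"spin": 0,"jaw": -1},
    {"linear": [0,0,0],"spin": 0,"jaw": -1},
    {"linear": [0,0,0],"spin": 0,"jaw": -1}
  ]
}}

```text
time: 6.65
eef_pos: [0.4361, -0.0239, 0.0443]
tcp_rot: [[0.001, 0.001, 1.0], [0.001, 1.0, -0.001], [-1.0, 0.001, 0.001]]
wrist_force: [-4.2, 0.1, 12.9]
opening: 0.0109
```

Call:
{"op": "play_rows", "data": {
  "targets": [
    {"linear": [0,0,0.015],"spin": 0,"jaw": -1},
    {"linear": [0,0,0.02],"spin": 0,"jaw": -1},
    {"linear": [0,0,0.025],"spin": 0,"jaw": -1},
    {"linear": [0,0,0.025],"spin": 0.02,"jaw": -1},
    {"linear": [0,0,0.02],"spin": 0.04,"jaw": -1},
    {"linear": [0,0,0.015],"spin": 0.04,"jaw": -1},
    {"linear": [0,0,0],"spin": 0.04,"jaw": -1},
    {"linear": [0.01,0.003,0],"spin": 0.04,"jaw": -1},
    {"linear": [0.015,0.005,0],"spin": 0.0125,"jaw": -1},
    {"linear": [0.018,0.006,0],"spin": 0,"jaw": -1}
  ]
}}

```text
time: 7.48
eef_pos: [0.478, -0.0101, 0.1633]
tcp_rot: [[-0.001, -0.192, 0.981], [0.001, 0.981, 0.192], [-1.0, 0.001, -0.0]]
wrist_force: [0.6, -0.6, -3.4]
opening: 0.0108
```

Call:
{"op": "play_rows", "data": {
  "targets": [
    {"linear": [0.018,0.006,0],"spin": 0,"jaw": -1},
    {"linear": [0.018,0.006,0],"spin": 0,"jaw": -1},
    {"linear": [0.0135,0.004,0],"spin": 0,"jaw": -1},
    {"linear": [0,0,0],"spin": 0,"jaw": -1},
    {"linear": [0,0,0],"spin": 0,"jaw": -1},
    {"linear": [0,0,0],"spin": 0,"jaw": -1},
    {"linear": [0,0,0],"spin": 0,"jaw": -1},
    {"linear": [0,0,0],"spin": 0,"jaw": -1},
    {"linear": [0,0,0],"spin": 0,"jaw": -1},
    {"linear": [0,0,0],"spin": 0,"jaw": -1}
  ]
}}

```text
time: 8.32
eef_pos: [0.5277, 0.0059, 0.1635]
tcp_rot: [[0.0, -0.191, 0.982], [0.0, 0.982, 0.191], [-1.0, 0.0, 0.0]]
wrist_force: [0.5, -0.5, -3.6]
opening: 0.0111
```

```bash
python3 - <<'E'
from h import *
np.set_printoptions(precision=4,suppress=True)
s=robot.get_state();print(s['time'],s['eef_pos'],s['tcp_rot'],s['wrist_force'],s['ft_torque'],s['opening'])
k=robot.calibration('wrist');k['view']=np.array(k['view']).tolist();json.dump(k,open('k3.json','w'))
a=save('wrist','w3.png');save('scene','s3.png');save('top','t3.png')
E
```

```text
8.3167 [0.5277 0.0059 0.1635] [[ 0.0001 -0.1914  0.9815]
 [ 0.0005  0.9815  0.1914]
 [-1.      0.0005  0.0002]] [ 0.4586 -0.4883 -3.607 ] [-0.0399 -0.0102  0.0368] 0.011056988909626374
```

View pics/w3.png

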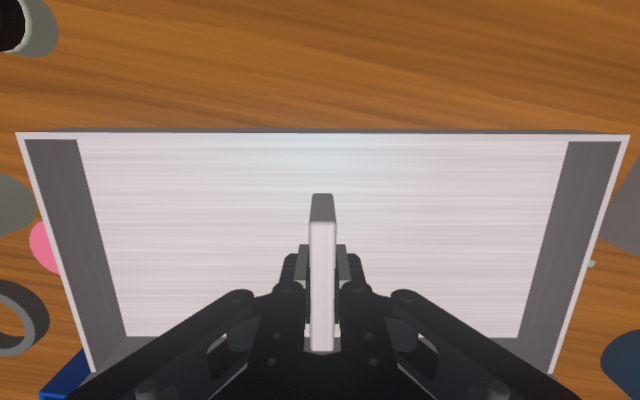

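```bash
cat > ov.py <<'E'
from h import *
np.set_printoptions(precision=4,suppress=True)
from scipy.spatial.transform import Rotation as Ro
k=json.load(open('k3.json'))
P=np.array([(-70,-135,31),(-70,135,31),(-35,-6,48),(-35,6,48),(35,-6,48),(35,6,48),(67,-135,31),(67,135,31)])/1e3
uv=np.array([(17,132),(628.5,135),(309,222),(335,222),(310,352),(333,352),(92,372),(552,373)])
def W(p,P):return Ro.from_euler('zyx',[p[3],p[4],0]).apply(P)+p[:3]
r=least_squares(lambda p:(pk(k,W(p,P))-uv).ravel(),[.53,.006,.12,.19,0],loss='soft_l1')
print(r.x);print(pk(k,W(r.x,P))-uv)
p=r.x;rk=[.6415,.0279,.1925]
t=s=json.dump(p.tolist(),open('tray3.json','w'))
for n,H in(('L',(72,80,48)),('R',(72,-80,48))):
  h=W(p,np.array([H])/1e3)[0];t=T(rk,[(2,H[1],148)])[0];d=t-h
  c,s_=np.cos(rk[2]),np.sin(rk[2]);print(n,h,'to slot in rack axes',c*d[0]+s_*d[1],-s_*d[0]+c*d[1],d[2])
b=cv2.imread('pics/t3.png')[130:230,230:350];s=cv2.imread('pics/s3.png')[170:290,260:420]
def dr(im,o,kk,f):
  im=cv2.resize(im,None,fx=f,fy=f,interpolation=cv2.INTER_CUBIC)
  def poly(X,c):cv2.polylines(im,[np.int32((pk(kk,X)-o+.5)*f*8)],True,c,1,cv2.LINE_AA,3)
  for sy in(-1,1):
    for R in([(60,0),(100,0),(100,200),(60,200)],[(72,148),(88,148),(88,182),(72,182)]):
      poly(T(rk,[(0,sy*y,z) for y,z in R]),(0,255,255))
    poly(W(p,np.array([(70,sy*80-4,56),(81,sy*80-4,56),(81,sy*80+4,56),(70,sy*80+4,56)])/1e3),(0,255,0))
  poly(W(p,np.array([(70,135,62),(70,-135,62),(-70,-135,31),(-70,135,31)])/1e3),(0,0,255))
  return im
A=dr(b,np.array([230,130]),robot.calibration('top'),4);B=dr(s,np.array([260,170]),robot.calibration('scene'),4)
A=cv2.copyMakeBorder(A,0,B.shape[0]-A.shape[0],0,0,0)
cv2.imwrite('pics/ov3.png',np.hstack([A[:,150:],B[:,:470]]))
E
python3 ov.py
```

```text
[ 0.5287  0.0058  0.1189  0.1875 -0.0006]
[[-0.3444  0.3822]
 [-0.2099 -0.104 ]
 [-0.4218 -0.2562]
 [ 1.9213 -0.1543]
 [ 0.0071  0.3341]
 [ 1.1023  0.4023]
 [-0.2882 -0.4422]
 [-0.7305 -0.1954]]
L [0.5845 0.0979 0.1669] to slot in rack axes 0.04458769972524999 0.000419143582022408 -0.018902602307486777
R [ 0.6143 -0.0593  0.1669] to slot in rack axes 0.04537973767850393 0.0004171820428343319 -0.01892169610674116
```

View pics/ov3.png

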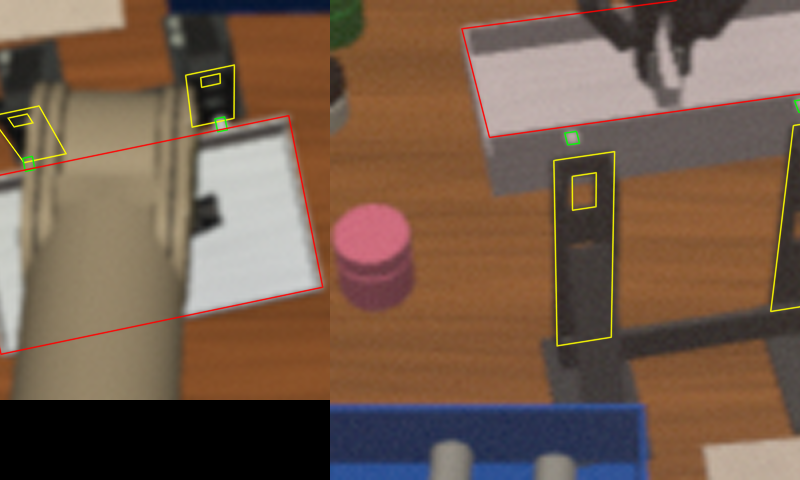

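Overlay agrees in the top and scene views. Hook z is 167 mm, lateral error is 0.4 mm, and there are 45 mm to go along the rack axis.

Call:
{"op": "play_rows", "data": {
  "targets": [
    {"linear": [0.006,0.0012,0],"spin": 0.002,"jaw": -1},
    {"linear": [0.006,0.0012,0],"spin": 0.003,"jaw": -1},
    {"linear": [0.006,0.0012,0],"spin": 0,"jaw": -1},
    {"linear": [0.006,0.0012,0],"spin": 0,"jaw": -1},
    {"linear": [0.006,0.0012,0],"spin": 0,"jaw": -1},
    {"linear": [0.005,0.001,0],"spin": 0,"jaw": -1},
    {"linear": [0.004,0.0007,0],"spin": 0,"jaw": -1},
    {"linear": [0.0035,0.0006,0],"spin": 0,"jaw": -1},
    {"linear": [0,0,0],"spin": 0,"jaw": -1},
    {"linear": [0,0,0],"spin": 0,"jaw": -1}
  ]
}}

```text
time: 9.3
eef_pos: [0.57, 0.0141, 0.1629]
tcp_rot: [[-0.002, -0.196, 0.981], [-0.0, 0.981, 0.196], [-1.0, 0.0, -0.002]]
wrist_force: [-3.3, 0.3, -4.2]
opening: 0.0112
```

```bash
python3 - <<'E'
from h import *
np.set_printoptions(precision=4,suppress=True)
s=robot.get_state();print(s['time'],s['eef_pos'],s['wrist_force'],s['ft_torque'],s['opening'])
b=save('scene','s4.png')[170:290,290:400,::-1];cv2.imwrite('pics/s4c.png',cv2.resize(b,None,fx=5,fy=5,interpolation=cv2.INTER_CUBIC))
E
```

```text
9.3 [0.57   0.0141 0.1629] [-3.2759  0.3111 -4.2156] [ 0.0941  0.5575 -0.2196] 0.011169476435323811
```

View pics/s4c.png

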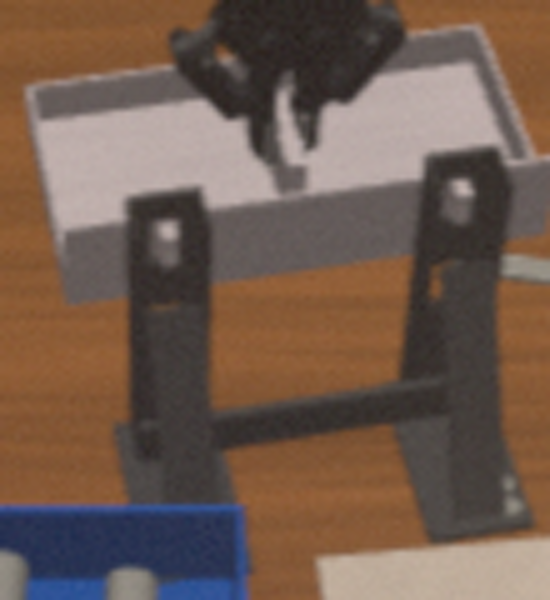

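Both hooks show through their upper slots, at crop (165,240) and (458,198). Now I lower it.

Call:
{"op": "play_rows", "data": {
  "targets": [
    {"linear": [0,0,-0.003],"spin": 0,"jaw": -1},
    {"linear": [0,0,-0.003],"spin": 0,"jaw": -1},
    {"linear": [0,0,-0.003],"spin": 0,"jaw": -1},
    {"linear": [0,0,-0.003],"spin": 0,"jaw": -1},
    {"linear": [0,0,-0.002],"spin": 0,"jaw": -1},
    {"linear": [0,0,-0.001],"spin": 0,"jaw": -1},
    {"linear": [0,0,-0.001],"spin": 0,"jaw": -1},
    {"linear": [0,0,0],"spin": 0,"jaw": -1},
    {"linear": [0,0,0],"spin": 0,"jaw": -1},
    {"linear": [0,0,0],"spin": 0,"jaw": -1}
  ]
}}

```text
time: 10.18
eef_pos: [0.5703, 0.0142, 0.1473]
tcp_rot: [[-0.0, -0.196, 0.981], [0.0, 0.981, 0.196], [-1.0, 0.0, -0.0]]
wrist_force: [-3.0, -1.8, -3.3]
opening: 0.0113
```

Call:
{"op": "play_rows", "data": {
  "targets": [
    {"linear": [0,0,-0.001],"spin": 0,"jaw": -1},
    {"linear": [0,0,-0.001],"spin": 0,"jaw": -1},
    {"linear": [0,0,-0.001],"spin": 0,"jaw": -1},
    {"linear": [0,0,-0.001],"spin": 0,"jaw": -1},
    {"linear": [0,0,0],"spin": 0,"jaw": -1},
    {"linear": [0,0,0],"spin": 0,"jaw": -1},
    {"linear": [0,0,0],"spin": 0,"jaw": -1},
    {"linear": [0,0,0],"spin": 0,"jaw": -1},
    {"linear": [0,0,0],"spin": 0,"jaw": -1},
    {"linear": [0,0,0],"spin": 0,"jaw": -1}
  ]
}}

```text
time: 11.02
eef_pos: [0.5703, 0.0141, 0.1439]
tcp_rot: [[-0.0, -0.196, 0.981], [0.001, 0.981, 0.196], [-1.0, 0.001, -0.0]]
wrist_force: [-9.1, -1.6, 4.8]
opening: 0.0112
```

Call:
{"op": "play_rows", "data": {
  "targets": [
    {"linear": [-0.001,0,-0.001],"spin": 0,"jaw": -1},
    {"linear": [0,0,-0.001],"spin": 0,"jaw": -1},
    {"linear": [0,0,-0.001],"spin": 0,"jaw": -1},
    {"linear": [0,0,-0.001],"spin": 0,"jaw": -1},
    {"linear": [0,0,0],"spin": 0,"jaw": -1},
    {"linear": [0,0,0],"spin": 0,"jaw": -1},
    {"linear": [0,0,0],"spin": 0,"jaw": -1},
    {"linear": [0,0,0],"spin": 0,"jaw": -1},
    {"linear": [0,0,0],"spin": 0,"jaw": -1},
    {"linear": [0,0,0],"spin": 0,"jaw": -1}
  ]
}}

```text
time: 11.85
eef_pos: [0.5692, 0.0139, 0.1406]
tcp_rot: [[-0.001, -0.196, 0.981], [0.001, 0.981, 0.196], [-1.0, 0.001, -0.0]]
wrist_force: [-14.7, -0.8, 13.2]
opening: 0.0111
```

Call:
{"op": "play_rows", "data": {
  "targets": [
    {"linear": [-0.001,0,-0.001],"spin": 0,"jaw": -1},
    {"linear": [0,0,-0.001],"spin": 0,"jaw": -1},
    {"linear": [0,0,-0.001],"spin": 0,"jaw": -1},
    {"linear": [0,0,0],"spin": 0,"jaw": -1},
    {"linear": [0,0,0],"spin": 0,"jaw": -1},
    {"linear": [0,0,0],"spin": 0,"jaw": -1},
    {"linear": [0,0,0],"spin": 0,"jaw": -1},
    {"linear": [0,0,0],"spin": 0,"jaw": -1},
    {"linear": [0,0,0],"spin": 0,"jaw": -1},
    {"linear": [0,0,0],"spin": 0,"jaw": -1}
  ]
}}

```text
time: 12.68
eef_pos: [0.569, 0.0139, 0.1394]
tcp_rot: [[0.001, -0.195, 0.981], [0.002, 0.981, 0.195], [-1.0, 0.002, 0.002]]
wrist_force: [-20.2, -1.3, 30.6]
opening: 0.0108
```

```bash
python3 - <<'E'
from h import *
np.set_printoptions(precision=4,suppress=True)
s=robot.get_state();print(s['time'],s['eef_pos'],s['wrist_force'],s['ft_torque'],s['opening'])
k=robot.calibration('wrist');k['view']=np.array(k['view']).tolist();json.dump(k,open('k5.json','w'))
a=save('wrist','w5.png')
b=save('scene','s5.png')[175:275,290:400,::-1];b=cv2.resize(b,None,fx=4,fy=4,interpolation=cv2.INTER_CUBIC)
w=a[:,:,::-1][100:400:,:];w=cv2.resize(w,(640,300))
o=np.zeros((300,300,3),np.uint8)
m=cv2.resize(b,(330,300));cv2.imwrite('pics/c5.png',np.hstack([w[:, :120],w[:,260:380],w[:,520:],m]))
E
```

```text
12.6833 [0.569  0.0139 0.1394] [-20.1902  -1.2853  30.631 ] [-0.4088  3.4616 -0.5463] 0.010839348705752792
```

View pics/c5.png

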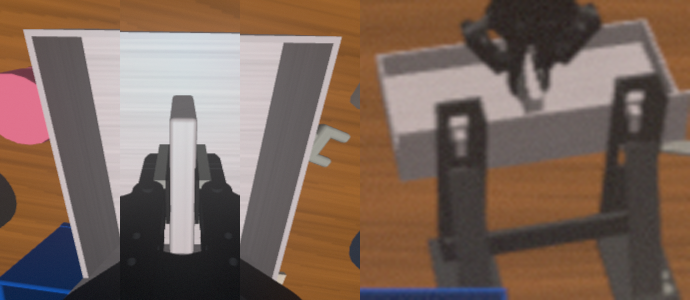

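```bash
python3 - <<'E'
from h import *
np.set_printoptions(precision=4,suppress=True)
from scipy.spatial.transform import Rotation as Ro
k=json.load(open('k5.json'))
P=np.array([(-70,-135,31),(-70,135,31),(-35,-6,48),(-35,6,48),(35,-6,48),(35,6,48),(67,-135,31),(67,135,31)])/1e3
uv=np.array([(24,131),(621,138),(310,219),(337,219),(310,352),(333,352),(87,376),(565,376)])
def W(p,P):return Ro.from_euler('zyx',[p[3],p[4],p[5]]).apply(P)+p[:3]
r=least_squares(lambda p:(pk(k,W(p,P))-uv).ravel(),[.57,.015,.1,.19,0,0],loss='soft_l1')
print(r.x);print(pk(k,W(r.x,P))-uv);p=r.x;rk=[.6415,.0279,.1925]
print(T(rk,[(-70,0,100)]))
for H in((72,80,48),(72,-80,48)):print(W(p,np.array([H])/1e3),T(rk,[(2,H[1],148)]))
E
```

```text
[ 0.5714  0.0142  0.0946  0.1881 -0.0454  0.0074]
[[ -0.0628  -0.1025]
 [ -0.2834  -2.4513]
 [ -0.4872  -0.3345]
 [  0.5105  -0.1589]
 [  0.0401   1.1779]
 [  1.3723   1.2725]
 [  0.4367  -0.6657]
 [-11.0809   0.9577]]
[[0.5728 0.0145 0.1   ]]
[[0.6249 0.1059 0.1458]] [[0.6282 0.1068 0.148 ]]
[[ 0.6548 -0.0513  0.146 ]] [[ 0.6588 -0.0502  0.148 ]]
```

Call:
{"op": "play_rows", "data": {
  "targets": [
    {"linear": [0,0,-0.001],"spin": 0,"jaw": -1},
    {"linear": [0,0,0],"spin": 0,"jaw": -1},
    {"linear": [0,0,0],"spin": 0,"jaw": -1},
    {"linear": [0,0,0],"spin": 0,"jaw": -1},
    {"linear": [0,0,0],"spin": 0,"jaw": -1},
    {"linear": [0,0,0],"spin": 0,"jaw": -1},
    {"linear": [0,0,0],"spin": 0,"jaw": -1},
    {"linear": [0,0,0],"spin": 0,"jaw": -1},
    {"linear": [0,0,0],"spin": 0,"jaw": -1},
    {"linear": [0,0,0],"spin": 0,"jaw": -1}
  ]
}}

```text
time: 13.62
eef_pos: [0.569, 0.0139, 0.1391]
tcp_rot: [[0.001, -0.196, 0.981], [0.003, 0.981, 0.196], [-1.0, 0.002, 0.002]]
wrist_force: [-24.3, -1.8, 37.7]
opening: 0.0111
```

Call:
{"op": "play_rows", "data": {
  "targets": [
    {"linear": [0,0,0.002],"spin": 0,"jaw": -0.5},
    {"linear": [0,0,0],"spin": 0,"jaw": 0},
    {"linear": [0,0,0],"spin": 0,"jaw": 0.3},
    {"linear": [0,0,0],"spin": 0,"jaw": 0.3},
    {"linear": [0,0,0],"spin": 0,"jaw": 0.3},
    {"linear": [0,0,0.02],"spin": 0,"jaw": 0.3},
    {"linear": [0,0,0.03],"spin": 0,"jaw": 0.3},
    {"linear": [-0.01,0,0.03],"spin": 0,"jaw": 0.3},
    {"linear": [-0.015,0,0.03],"spin": 0,"jaw": 0.3},
    {"linear": [-0.015,0,0.03],"spin": 0,"jaw": 0.3}
  ]
}}

```text
time: 14.45
eef_pos: [0.528, 0.014, 0.2783]
tcp_rot: [[-0.0, -0.196, 0.981], [-0.001, 0.981, 0.196], [-1.0, -0.001, -0.0]]
wrist_force: [0.7, 0.8, 0.9]
opening: 0.0555
```

Call:
{"op": "play_rows", "data": {
  "targets": [
    {"linear": [-0.015,0,0.035],"spin": 0,"jaw": -1},
    {"linear": [-0.015,0,0.035],"spin": 0,"jaw": -1},
    {"linear": [-0.015,0,0.035],"spin": 0,"jaw": -1},
    {"linear": [-0.015,0,0.035],"spin": 0,"jaw": -1},
    {"linear": [-0.015,0,0.035],"spin": 0,"jaw": -1},
    {"linear": [-0.015,0,0.035],"spin": 0,"jaw": -1},
    {"linear": [0,0,0],"spin": 0,"jaw": -1},
    {"linear": [0,0,0],"spin": 0,"jaw": -1},
    {"linear": [0,0,0],"spin": 0,"jaw": -1},
    {"linear": [0,0,0],"spin": 0,"jaw": -1}
  ]
}}

```text
time: 15.28
eef_pos: [0.4385, 0.0144, 0.486]
tcp_rot: [[-0.002, -0.196, 0.981], [-0.001, 0.981, 0.196], [-1.0, -0.0, -0.002]]
wrist_force: [0.8, 0.3, 0.1]
opening: 0.0002
```

```bash
python3 - <<'E'
from h import *
np.set_printoptions(precision=4,suppress=True)
s=robot.get_state();print(s['time'],s['eef_pos'],s['wrist_force'])
k=robot.calibration('wrist');k['view']=np.array(k['view']).tolist();json.dump(k,open('k6.json','w'))
a=save('wrist','w6.png');cv2.imwrite('pics/w6c.png',cv2.resize(a[90:320,130:510,::-1],None,fx=2.1,fy=2.1,interpolation=cv2.INTER_CUBIC))
E
```

```text
15.2833 [0.4385 0.0144 0.486 ] [0.8346 0.2746 0.1413]
```

View pics/w6c.png

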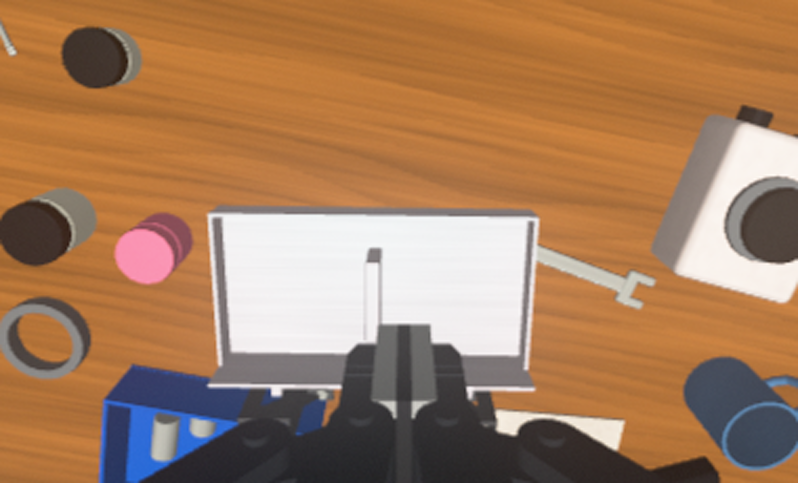

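```bash
python3 - <<'E'
from h import *
np.set_printoptions(precision=4,suppress=True)
from scipy.spatial.transform import Rotation as Ro
k=json.load(open('k6.json'))
P=np.array([(-70,-135,31),(-70,135,31),(-35,-6,48),(-35,6,48),(70,-135,62),(70,135,62)])/1e3
uv=np.array([(208,212),(538,216),(365,262),(382,262),(208,388),(536,390)])/2.1+[130,90]
def W(p,P):return Ro.from_euler('zyx',[p[3],p[4],p[5]]).apply(P)+p[:3]
r=least_squares(lambda p:(pk(k,W(p,P))-uv).ravel(),[.57,.015,.1,.19,0,0])
print(r.x);print(pk(k,W(r.x,P))-uv);p=r.x;rk=[.6415,.0279,.1925]
json.dump(p.tolist(),open('tray.json','w'))
for H in((72,80,48),(72,-80,48)):print(W(p,np.array([H])/1e3),T(rk,[(2,H[1],148)]))
# other fits
for c in('scene','top'):
  robot.camera(c)
  for t in['tray','pad_top','jar_tall_mid','jar_mid_mid','jar_short_mid','mug']:
    print(c,t,[(np.round(r['at'],3).tolist(),round(r['conf'],2)) for r in robot.recognise(t,c)][:4])
def ell(c,u,half,z):pass
# dark lid tops, top + wrist cameras: blob centroids at known lid height
for c in('top','scene','wrist'):
  im=robot.camera(c)
  for n,g,h in(('tall',(.605,-.297),.068),('mid',(.508,-.417),.058),('short',(.437,-.261),.048),('pad',(.452,.352),.098)):
    u=pk(robot.calibration(c),[(*g,h)])[0].astype(int)
    if not(25<u[0]<615 and 25<u[1]<375):continue
    w=22 if c!='wrist' else 45
    y0,x0=max(u[1]-w,0),max(u[0]-w,0)
    m=(im[y0:u[1]+w,x0:u[0]+w].max(2)<62).astype(np.uint8)
    nb,_,st,ce=cv2.connectedComponentsWithStats(m)
    if nb<2:continue
    i=1+np.argmax(st[1:,4]);print(c,n,st[i],ray(c,ce[i]+[x0,y0],h)[0])
E
```

```text
[ 0.5721  0.0147  0.0971  0.1818 -0.0731 -0.0018]
[[ 0.0471  0.3838]
 [ 0.2973  0.1731]
 [ 0.4502 -0.2273]
 [-0.5352 -0.1608]
 [-0.1699 -0.0386]
 [-0.0885 -0.1265]]
[[0.6248 0.1065 0.1489]] [[0.6282 0.1068 0.148 ]]
[[ 0.6536 -0.0509  0.1513]] [[ 0.6588 -0.0502  0.148 ]]
scene tray [([0.555, 0.012, 0.105], 0.73), ([0.638, -0.412, 0.016], 0.73)]
scene pad_top [([0.457, 0.351, 0.1], 0.65)]
scene jar_tall_mid [([0.616, -0.298, 0.066], 0.87), ([0.675, 0.085, 0.07], 0.69)]
scene jar_mid_mid [([0.518, -0.424, 0.053], 0.9), ([0.456, -0.508, 0.055], 0.78), ([0.617, -0.2, 0.054], 0.72), ([0.358, -0.526, 0.052], 0.67)]
scene jar_short_mid [([0.444, -0.262, 0.044], 0.83)]
scene mug [([0.67, 0.419, 0.057], 0.72)]
top tray [([0.589, -0.059, 0.1], 0.73)]
top pad_top [([0.449, 0.353, 0.098], 0.76), ([0.596, -0.298, 0.068], 0.47)]
top jar_tall_mid [([0.597, -0.3, 0.067], 0.68), ([0.594, -0.053, 0.098], 0.17)]
top jar_mid_mid [([0.497, -0.417, 0.059], 0.76), ([0.443, -0.509, 0.062], 0.59), ([0.343, -0.52, 0.056], 0.57), ([0.6, -0.199, 0.053], 0.47)]
top jar_short_mid [([0.43, -0.264, 0.05], 0.48)]
top mug [([0.661, 0.433, 0.043], 0.73), ([0.444, 0.338, 0.067], 0.36)]
top tall [ 17  17  17  16 216] [ 0.5965 -0.3036  0.068 ]
top mid [ 16  19  17  15 196] [ 0.4975 -0.4221  0.058 ]
top short [ 17  18  14  13 155] [ 0.4301 -0.2646  0.048 ]
top pad [ 14  14  19  19 288] [0.4485 0.3489 0.098 ]
scene tall [ 11  14  19  18 276] [ 0.6068 -0.303   0.068 ]
scene mid [ 12  16  18  15 212] [ 0.5087 -0.422   0.058 ]
scene short [ 14  17  15  13 161] [ 0.44   -0.2642  0.048 ]
scene pad [ 12  16  20  16 252] [0.4581 0.3498 0.098 ]
wrist tall [ 40  26  21  24 110] [ 0.5809 -0.2821  0.068 ]
wrist mid [ 26  26  36  30 776] [ 0.4975 -0.4202  0.058 ]
wrist short [48 29 13 26 80] [ 0.4258 -0.243   0.048 ]
```

Call:
{"op": "play_rows", "data": {
  "targets": [
    {"linear": [0.0186,0.0005,-0.0355],"spin": 0,"jaw": -1},
    {"linear": [0.0186,0.0005,-0.0355],"spin": 0,"jaw": -1},
    {"linear": [0.0186,0.0005,-0.0355],"spin": 0,"jaw": -1},
    {"linear": [0.0186,0.0005,-0.0355],"spin": 0,"jaw": -1},
    {"linear": [0.0186,0.0005,-0.0355],"spin": 0,"jaw": -1},
    {"linear": [0.0186,0.0005,-0.0355],"spin": 0,"jaw": -1},
    {"linear": [0.0186,0.0005,-0.0355],"spin": 0,"jaw": -1},
    {"linear": [0.0186,0.0005,-0.035],"spin": 0,"jaw": -1},
    {"linear": [0,0,0],"spin": 0,"jaw": -1},
    {"linear": [0,0,-0.012],"spin": 0,"jaw": -1}
  ]
}}

```text
time: 17.02
eef_pos: [0.5876, 0.018, 0.1912]
tcp_rot: [[-0.001, -0.196, 0.981], [-0.002, 0.981, 0.196], [-1.0, -0.002, -0.002]]
wrist_force: [0.0, -0.6, 1.9]
opening: -0.0
```

Call:
{"op": "play_rows", "data": {
  "targets": [
    {"linear": [0,0,-0.005],"spin": 0,"jaw": -1},
    {"linear": [0,0,-0.004],"spin": 0,"jaw": -1},
    {"linear": [0,0,-0.002],"spin": 0,"jaw": -1},
    {"linear": [0,0,-0.002],"spin": 0,"jaw": -1},
    {"linear": [0,0,-0.001],"spin": 0,"jaw": -1},
    {"linear": [0,0,-0.001],"spin": 0,"jaw": -1},
    {"linear": [0,0,0],"spin": 0,"jaw": -1},
    {"linear": [0,0,0],"spin": 0,"jaw": -1},
    {"linear": [0,0,0],"spin": 0,"jaw": -1},
    {"linear": [0,0,0],"spin": 0,"jaw": -1}
  ]
}}

```text
time: 17.85
eef_pos: [0.5873, 0.0183, 0.177]
tcp_rot: [[0.0, -0.196, 0.981], [0.0, 0.981, 0.196], [-1.0, 0.0, 0.0]]
wrist_force: [0.4, -0.5, -0.1]
opening: 0.0002
```

Call:
{"op": "play_rows", "data": {
  "targets": [
    {"linear": [0,0,-0.001],"spin": 0,"jaw": -1},
    {"linear": [0,0,-0.001],"spin": 0,"jaw": -1},
    {"linear": [0,0,-0.001],"spin": 0,"jaw": -1},
    {"linear": [0,0,-0.001],"spin": 0,"jaw": -1},
    {"linear": [0,0,-0.001],"spin": 0,"jaw": -1},
    {"linear": [0,0,0],"spin": 0,"jaw": -1},
    {"linear": [0,0,0],"spin": 0,"jaw": -1},
    {"linear": [0,0,0],"spin": 0,"jaw": -1},
    {"linear": [0,0,0],"spin": 0,"jaw": -1},
    {"linear": [0,0,0],"spin": 0,"jaw": -1}
  ]
}}

```text
time: 18.68
eef_pos: [0.5873, 0.0183, 0.1719]
tcp_rot: [[0.0, -0.196, 0.981], [0.0, 0.981, 0.196], [-1.0, 0.0, 0.0]]
wrist_force: [0.4, 0.1, 0.2]
opening: 0.0001
```

Call:
{"op": "play_rows", "data": {
  "targets": [
    {"linear": [0,0,-0.001],"spin": 0,"jaw": -1},
    {"linear": [0,0,-0.001],"spin": 0,"jaw": -1},
    {"linear": [0,0,-0.001],"spin": 0,"jaw": -1},
    {"linear": [0,0,-0.001],"spin": 0,"jaw": -1},
    {"linear": [0,0,0],"spin": 0,"jaw": -1},
    {"linear": [0,0,0],"spin": 0,"jaw": -1},
    {"linear": [0,0,0],"spin": 0,"jaw": -1},
    {"linear": [0,0,0],"spin": 0,"jaw": -1},
    {"linear": [0,0,0],"spin": 0,"jaw": -1},
    {"linear": [0,0,0],"spin": 0,"jaw": -1}
  ]
}}

```text
time: 19.52
eef_pos: [0.5874, 0.0182, 0.17]
tcp_rot: [[0.0, -0.196, 0.981], [0.002, 0.981, 0.196], [-1.0, 0.001, 0.001]]
wrist_force: [-10.4, 0.2, 22.3]
opening: -0.0002
```

Contact came at rib top z of about 145.5 mm, which means the tray origin is about 97 mm, fully seated with the tilt. I'll press once more, then leave for the tall jar.

Call:
{"op": "play_rows", "data": {
  "targets": [
    {"linear": [0,0,-0.001],"spin": 0,"jaw": -1},
    {"linear": [0,0,0],"spin": 0,"jaw": -1},
    {"linear": [0,0,0],"spin": 0,"jaw": -1},
    {"linear": [0,0,0],"spin": 0,"jaw": -1},
    {"linear": [0,0,0.03],"spin": 0,"jaw": -1},
    {"linear": [0,0,0.04],"spin": 0,"jaw": -1},
    {"linear": [0,0,0.04],"spin": 0,"jaw": -1},
    {"linear": [-0.01,-0.03,0.01],"spin": 0,"jaw": -1},
    {"linear": [-0.01,-0.036,0],"spin": 0,"jaw": 0},
    {"linear": [-0.01,-0.036,0],"spin": 0,"jaw": 0.6}
  ]
}}

```text
time: 20.35
eef_pos: [0.5573, -0.0844, 0.2879]
tcp_rot: [[0.002, -0.198, 0.98], [0.0, 0.98, 0.198], [-1.0, -0.0, 0.002]]
wrist_force: [1.1, -0.7, -0.8]
opening: 0.0231
```

```bash
python3 - <<'E'
from h import *
np.set_printoptions(precision=4,suppress=True)
s=robot.get_state();print(s['time'],s['eef_pos'],s['joint_pos'],s['opening'])
E
```

```text
20.35 [ 0.5573 -0.0844  0.2879] [-36.1932  12.3972  47.1598  92.707   -9.2759  78.8248 113.535 ] 0.023138620227569254
```

Call:
{"op": "play_rows", "data": {
  "targets": [
    {"linear": [0.004,-0.022,0],"spin": -0.12,"jaw": 0.8},
    {"linear": [0.004,-0.022,0],"spin": -0.12,"jaw": 0.8},
    {"linear": [0.004,-0.022,0],"spin": -0.12,"jaw": 0.8},
    {"linear": [0.004,-0.022,0],"spin": -0.12,"jaw": 0.8},
    {"linear": [0.004,-0.022,0],"spin": -0.12,"jaw": 0.8},
    {"linear": [0.004,-0.022,0],"spin": -0.12,"jaw": 0.8},
    {"linear": [0.004,-0.022,0],"spin": -0.12,"jaw": 0.8},
    {"linear": [0.004,-0.022,0],"spin": -0.12,"jaw": 0.8},
    {"linear": [0.004,-0.022,0],"spin": -0.12,"jaw": 0.8},
    {"linear": [0.004,-0.02,0],"spin": -0.12,"jaw": 0.8}
  ]
}}

```text
time: 21.18
eef_pos: [0.5973, -0.303, 0.2866]
tcp_rot: [[-0.0, 0.846, 0.533], [-0.0, 0.533, -0.846], [-1.0, -0.0, -0.0]]
wrist_force: [0.5, -0.8, 0.9]
opening: 0.0768
```

Call:
{"op": "play_rows", "data": {
  "targets": [
    {"linear": [0.004,0,-0.02],"spin": -0.12,"jaw": 0.8},
    {"linear": [0,0,-0.02],"spin": -0.12,"jaw": 0.8},
    {"linear": [0,0,0],"spin": -0.12,"jaw": 0.8},
    {"linear": [0,0,0],"spin": -0.016,"jaw": 0.8},
    {"linear": [0,0,0],"spin": 0,"jaw": 0.8},
    {"linear": [0,0,0],"spin": 0,"jaw": 0.8},
    {"linear": [0,0,0],"spin": 0,"jaw": 0.8},
    {"linear": [0,0,0],"spin": 0,"jaw": 0.8},
    {"linear": [0,0,0],"spin": 0,"jaw": 0.8},
    {"linear": [0,0,0],"spin": 0,"jaw": 0.8}
  ]
}}

```text
time: 22.02
eef_pos: [0.6013, -0.3017, 0.2471]
tcp_rot: [[0.001, 0.981, 0.192], [0.0, 0.192, -0.981], [-1.0, 0.001, -0.0]]
wrist_force: [1.5, 0.2, 0.2]
opening: 0.0769
```

```bash
cat > jar.py <<'E'
from h import *
import sys
np.set_printoptions(precision=4,suppress=True)
n,h,R=sys.argv[1],float(sys.argv[2]),float(sys.argv[3])
s=robot.get_state();print(s['time'],s['eef_pos'],s['tcp_rot'][:,1],s['opening'])
a=save('wrist','j_%s.png'%n)
print([(np.round(r['at'],4).tolist(),round(r['conf'],2)) for r in robot.recognise('jar_%s_mid'%n,'wrist')])
for r in robot.silhouettes('jar_%s_mid'%n,'wrist')[:2]:
    m=r['region'];ys,xs=np.nonzero(m);print('sil',r['conf'],xs.min(),xs.max(),ys.min(),ys.max())
    # fit upright cylinder: hull of top & bottom circles vs mask
    k=robot.calibration('wrist');t=np.linspace(0,2*np.pi,60)
    c0=ray('wrist',[xs.mean(),ys.mean()],h/2)[0]
    def iou(p):
        C=np.c_[p[0]+R*np.cos(t),p[1]+R*np.sin(t)]
        P=np.r_[pk(k,np.c_[C,0*t]),pk(k,np.c_[C,0*t+h])]
        q=np.zeros(m.shape,np.uint8);cv2.fillConvexPoly(q,cv2.convexHull(np.float32(P)).astype(np.int32),1)
        return -(q&m).sum()/max(1,(q|m).sum())
    from scipy.optimize import minimize
    o=minimize(iou,c0[:2],method='Nelder-Mead',options=dict(initial_simplex=[c0[:2],c0[:2]+[.01,0],c0[:2]+[0,.01]]))
    print('cyl',o.x,o.fun)
E
python3 jar.py tall .068 .030
```

```text
22.0167 [ 0.6013 -0.3017  0.2471] [0.9814 0.1921 0.0006] 0.07691674584384299
[([0.5957, -0.3001, 0.0723], 0.59)]
sil 0.96 292 347 152 214
cyl [ 0.6578 -0.2826] 0.0jar.py:17: RuntimeWarning: overflow encountered in scalar negative
  return -(q&m).sum()/max(1,(q|m).sum())
```

View pics/j_tall.png

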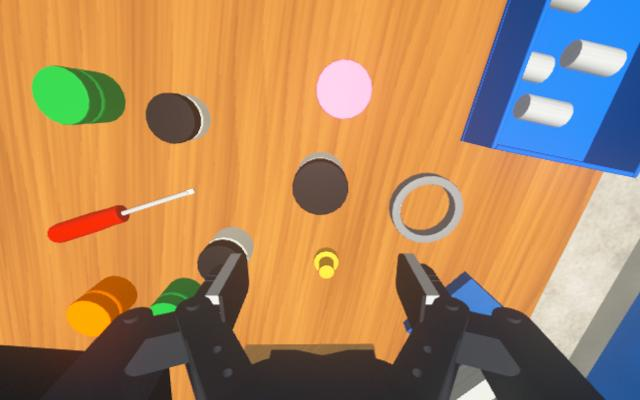

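The tall jar's lid is at (320,186), with its body visible behind it and the pink jar 100 px away. I'll fix the fit's sign bug.

```bash
sed -i 's/return -(q&m).sum()/return -float((q\&m).sum())/' jar.py; python3 jar.py tall .068 .030; for a in "mid .058 .028" "short .048 .026"; do python3 jar.py $a|tail -n 4; done
```

```text
22.1667 [ 0.6012 -0.3017  0.2469] [0.9815 0.1916 0.0002] 0.07668197476782139
[([0.5946, -0.299, 0.0726], 0.96)]
sil 0.78 291 347 152 214
cyl [ 0.5992 -0.3054] -0.9598490048043926
sil 0.97 196 253 226 278
cyl [ 0.5012 -0.4255] -0.6125244618395304
sil 0.88 315 371 59 118
cyl [ 0.6036 -0.2053] -0.9568011424491253
22.4667 [ 0.6012 -0.3017  0.2468] [0.9815 0.1914 0.    ] 0.07695506067826667
[([0.4384, -0.2634, 0.0481], 0.75), ([0.4997, -0.4012, 0.0516], 0.64)]
sil 0.56 145 209 93 143
cyl [ 0.4329 -0.2661] -0.9130127298444131
```

Call:
{"op": "play_rows", "data": {
  "targets": [
    {"linear": [-0.0012,-0.0023,-0.03],"spin": 0,"jaw": 0.8},
    {"linear": [0,0,-0.035],"spin": 0,"jaw": 0.8},
    {"linear": [0,0,-0.035],"spin": 0,"jaw": 0.8},
    {"linear": [0,0,-0.035],"spin": 0,"jaw": 0.8},
    {"linear": [0,0,-0.034],"spin": 0,"jaw": 0.8},
    {"linear": [0,0,-0.025],"spin": 0,"jaw": 0.8},
    {"linear": [0,0,0],"spin": 0,"jaw": 0.8},
    {"linear": [0,0,0],"spin": 0,"jaw": 0.8},
    {"linear": [0,0,0],"spin": 0,"jaw": 0.3},
    {"linear": [0,0,0],"spin": 0,"jaw": -0.2}
  ],
  "grip_force": 60
}}

```text
time: 23.45
eef_pos: [0.6012, -0.3051, 0.0558]
tcp_rot: [[0.003, 0.982, 0.191], [-0.002, 0.191, -0.982], [-1.0, 0.003, 0.002]]
wrist_force: [-1.0, 0.3, -1.4]
opening: 0.0585
```

Call:
{"op": "play_rows", "data": {
  "targets": [
    {"linear": [0,0,0],"spin": 0,"jaw": -1},
    {"linear": [0,0,0],"spin": 0,"jaw": -1},
    {"linear": [0,0,0],"spin": 0,"jaw": -1},
    {"linear": [0,0,0],"spin": 0,"jaw": -1},
    {"linear": [0,0,0],"spin": 0,"jaw": -1},
    {"linear": [0,0,0],"spin": 0,"jaw": -1},
    {"linear": [0,0,0.003],"spin": 0,"jaw": -1},
    {"linear": [0,0,0.007],"spin": 0,"jaw": -1},
    {"linear": [0,0,0],"spin": 0,"jaw": -1},
    {"linear": [0,0,0],"spin": 0,"jaw": -1}
  ]
}}

```text
time: 24.28
eef_pos: [0.6004, -0.3041, 0.0637]
tcp_rot: [[0.001, 0.981, 0.191], [-0.0, 0.191, -0.982], [-1.0, 0.001, 0.0]]
wrist_force: [-0.8, 0.0, -1.6]
opening: 0.0591
```

Call:
{"op": "play_rows", "data": {
  "targets": [
    {"linear": [0,0,0.03],"spin": 0,"jaw": -1},
    {"linear": [0,0,0.035],"spin": 0,"jaw": -1},
    {"linear": [0,0,0.035],"spin": 0,"jaw": -1},
    {"linear": [0,0,0.035],"spin": 0,"jaw": -1},
    {"linear": [-0.004,0.015,0.035],"spin": 0,"jaw": -1},
    {"linear": [-0.006,0.02,0.035],"spin": 0,"jaw": -1},
    {"linear": [-0.007,0.03,0.03],"spin": 0,"jaw": -1},
    {"linear": [-0.008,0.035,0],"spin": 0,"jaw": -1},
    {"linear": [-0.008,0.035,0],"spin": 0,"jaw": -1},
    {"linear": [-0.008,0.035,0],"spin": 0,"jaw": -1}
  ]
}}

```text
time: 25.12
eef_pos: [0.5586, -0.1338, 0.2969]
tcp_rot: [[0.0, 0.982, 0.191], [0.001, 0.191, -0.982], [-1.0, 0.0, -0.001]]
wrist_force: [0.6, 1.1, -0.0]
opening: 0.0588
```

Call:
{"op": "play_rows", "data": {
  "targets": [
    {"linear": [-0.008,0.035,0],"spin": 0,"jaw": -1},
    {"linear": [-0.008,0.035,0],"spin": 0,"jaw": -1},
    {"linear": [-0.008,0.035,0],"spin": 0,"jaw": -1},
    {"linear": [-0.008,0.035,0],"spin": 0,"jaw": -1},
    {"linear": [-0.008,0.035,0],"spin": 0,"jaw": -1},
    {"linear": [-0.008,0.035,0],"spin": 0,"jaw": -1},
    {"linear": [-0.008,0.035,0],"spin": 0,"jaw": -1},
    {"linear": [-0.008,0.035,0],"spin": 0,"jaw": -1},
    {"linear": [-0.008,0.035,0],"spin": 0,"jaw": -1},
    {"linear": [-0.008,0.03,0],"spin": 0,"jaw": -1}
  ]
}}

```text
time: 25.95
eef_pos: [0.4781, 0.2125, 0.2969]
tcp_rot: [[-0.001, 0.981, 0.193], [0.002, 0.193, -0.981], [-1.0, -0.0, -0.002]]
wrist_force: [0.5, 0.7, -1.5]
opening: 0.0587
```

Call:
{"op": "play_rows", "data": {
  "targets": [
    {"linear": [-0.008,0.03,0],"spin": 0,"jaw": -1},
    {"linear": [-0.008,0.03,0],"spin": 0,"jaw": -1},
    {"linear": [-0.006,0.025,0],"spin": 0,"jaw": -1},
    {"linear": [0,0.02,0],"spin": 0,"jaw": -1},
    {"linear": [0,0,0],"spin": 0,"jaw": -1},
    {"linear": [0,0,0],"spin": 0,"jaw": -1},
    {"linear": [0,0,0],"spin": 0,"jaw": -1},
    {"linear": [0,0,0],"spin": 0,"jaw": -1},
    {"linear": [0,0,0],"spin": 0,"jaw": -1},
    {"linear": [0,0,0],"spin": 0,"jaw": -1}
  ]
}}

```text
time: 26.78
eef_pos: [0.4575, 0.3143, 0.2971]
tcp_rot: [[-0.0, 0.982, 0.19], [0.001, 0.19, -0.982], [-1.0, 0.0, -0.001]]
wrist_force: [0.3, 0.2, -0.4]
opening: 0.0588
```

```bash
python3 - <<'E'
from h import *
np.set_printoptions(precision=4,suppress=True)
s=robot.get_state();print(s['time'],s['eef_pos'],s['joint_pos'],s['opening'],s['wrist_force'])
for c in('wrist','top','scene'):
  robot.camera(c)
  for t in('pad_top','jar_tall_mid'):print(c,t,[(np.round(r['at'],4).tolist(),round(r['conf'],2)) for r in robot.recognise(t,c)])
cv2.imwrite('pics/w7.png',robot.camera('wrist')[:,:,::-1])
E
```

```text
26.7833 [0.4575 0.3143 0.2971] [-94.3113  15.5108  66.4977  93.5067 -14.4403  80.4679 -15.1985] 0.0587712299092345 [ 0.3216  0.2474 -0.3597]
wrist pad_top [([0.4477, 0.3596, 0.0993], 0.81)]
wrist jar_tall_mid [([0.4524, 0.3249, 0.3127], 0.59)]
top pad_top [([0.4365, 0.3361, 0.0979], 0.61), ([0.6863, 0.0597, 0.0412], 0.31)]
top jar_tall_mid [([0.4533, 0.2966, 0.3092], 0.65)]
scene pad_top [([0.4535, 0.3512, 0.1007], 0.76), ([0.4765, 0.3037, 0.2871], 0.43)]
scene jar_tall_mid [([0.4765, 0.3025, 0.2851], 0.69)]
```

View pics/w7.png

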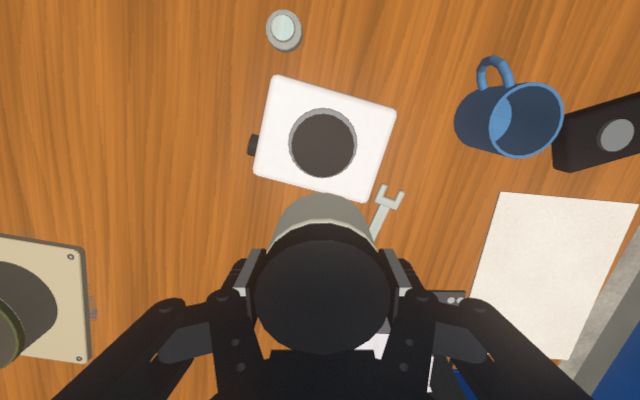

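The pad is fully visible at (323,142), and the jar is held upright between the pads.

```bash
python3 - <<'E'
from h import *
np.set_printoptions(precision=4,suppress=True)
im=cv2.imread('pics/w7.png')
m=(im[95:190,280:370].max(2)<95).astype(np.uint8)
nb,_,st,ce=cv2.connectedComponentsWithStats(m);i=1+np.argmax(st[1:,4]);print(st[i],ce[i]+[280,95],ray('wrist',ce[i]+[280,95],.098))
E
```

```text
[  12   20   62   62 2967] [322.3691 145.2238] [[0.4495 0.3538 0.098 ]]
```

Call:
{"op": "play_rows", "data": {
  "targets": [
    {"linear": [-0.0035,0.019,0],"spin": 0,"jaw": -1},
    {"linear": [-0.003,0.0187,0],"spin": 0,"jaw": -1},
    {"linear": [0,0,-0.025],"spin": 0,"jaw": -1},
    {"linear": [0,0,-0.035],"spin": 0,"jaw": -1},
    {"linear": [0,0,-0.035],"spin": 0,"jaw": -1},
    {"linear": [0,0,-0.025],"spin": 0,"jaw": -1},
    {"linear": [0,0,-0.015],"spin": 0,"jaw": -1},
    {"linear": [0,0,0],"spin": 0,"jaw": -1},
    {"linear": [0,0,0],"spin": 0,"jaw": -1},
    {"linear": [0,0,0],"spin": 0,"jaw": -1}
  ]
}}

```text
time: 28.12
eef_pos: [0.4514, 0.353, 0.1632]
tcp_rot: [[0.001, 0.982, 0.191], [0.001, 0.191, -0.982], [-1.0, 0.002, -0.001]]
wrist_force: [-0.1, -0.3, -1.7]
opening: 0.0589
```

Call:
{"op": "play_rows", "data": {
  "targets": [
    {"linear": [0,0,-0.004],"spin": 0,"jaw": -1},
    {"linear": [0,0,-0.003],"spin": 0,"jaw": -1},
    {"linear": [0,0,-0.003],"spin": 0,"jaw": -1},
    {"linear": [0,0,-0.002],"spin": 0,"jaw": -1},
    {"linear": [0,0,-0.002],"spin": 0,"jaw": -1},
    {"linear": [0,0,-0.001],"spin": 0,"jaw": -1},
    {"linear": [0,0,0],"spin": 0,"jaw": -1},
    {"linear": [0,0,0],"spin": 0,"jaw": -1},
    {"linear": [0,0,0],"spin": 0,"jaw": -1},
    {"linear": [0,0,0],"spin": 0,"jaw": -1}
  ]
}}

```text
time: 28.95
eef_pos: [0.4511, 0.3532, 0.1476]
tcp_rot: [[0.001, 0.982, 0.191], [0.001, 0.191, -0.982], [-1.0, 0.001, -0.001]]
wrist_force: [-1.2, 0.4, 6.5]
opening: 0.0585
```

Call:
{"op": "play_rows", "data": {
  "targets": [
    {"linear": [0,0,-0.002],"spin": 0,"jaw": -1},
    {"linear": [0,0,-0.002],"spin": 0,"jaw": -1},
    {"linear": [0,0,-0.001],"spin": 0,"jaw": -1},
    {"linear": [0,0,-0.001],"spin": 0,"jaw": -1},
    {"linear": [0,0,0],"spin": 0,"jaw": -1},
    {"linear": [0,0,0],"spin": 0,"jaw": -1},
    {"linear": [0,0,0],"spin": 0,"jaw": -1},
    {"linear": [0,0,0],"spin": 0,"jaw": -1},
    {"linear": [0,0,0],"spin": 0,"jaw": -1},
    {"linear": [0,0,0],"spin": 0,"jaw": -1}
  ]
}}

```text
time: 29.78
eef_pos: [0.4513, 0.3534, 0.1451]
tcp_rot: [[-0.001, 0.982, 0.191], [0.004, 0.191, -0.982], [-1.0, -0.0, -0.004]]
wrist_force: [-17.1, -8.4, 50.1]
opening: 0.0588
```

Call:
{"op": "play_rows", "data": {
  "targets": [
    {"linear": [0,0,0.0018],"spin": 0,"jaw": -1},
    {"linear": [0,0,0],"spin": 0,"jaw": -1},
    {"linear": [0,0,0],"spin": 0,"jaw": -1},
    {"linear": [0,0,0],"spin": 0,"jaw": -1},
    {"linear": [0,0,0],"spin": 0,"jaw": -1},
    {"linear": [0,0,0],"spin": 0,"jaw": -1},
    {"linear": [0,0,0],"spin": 0,"jaw": -1},
    {"linear": [0,0,0],"spin": 0,"jaw": -1},
    {"linear": [0,0,0],"spin": 0,"jaw": -1},
    {"linear": [0,0,0],"spin": 0,"jaw": -1}
  ]
}}

```text
time: 30.62
eef_pos: [0.4512, 0.3533, 0.1454]
tcp_rot: [[-0.0, 0.982, 0.191], [0.003, 0.191, -0.982], [-1.0, 0.0, -0.003]]
wrist_force: [-10.3, -4.6, 31.2]
opening: 0.0588
```

Call:
{"op": "play_rows", "data": {
  "targets": [
    {"linear": [0,0,0],"spin": 0,"jaw": -1},
    {"linear": [0,0,0],"spin": 0,"jaw": -1},
    {"linear": [0,0,0],"spin": 0,"jaw": -1},
    {"linear": [0,0,0],"spin": 0,"jaw": -1},
    {"linear": [0,0,0],"spin": 0,"jaw": -1},
    {"linear": [0,0,0],"spin": 0,"jaw": -1},
    {"linear": [0,0,0],"spin": 0,"jaw": -1},
    {"linear": [0,0,0],"spin": 0,"jaw": -1},
    {"linear": [0,0,0],"spin": 0,"jaw": -1},
    {"linear": [0,0,0],"spin": 0,"jaw": -1}
  ]
}}

```text
time: 31.45
eef_pos: [0.4512, 0.3533, 0.1453]
tcp_rot: [[-0.0, 0.982, 0.191], [0.003, 0.191, -0.982], [-1.0, 0.0, -0.003]]
wrist_force: [-10.7, -4.4, 31.0]
opening: 0.0589
```

Call:
{"op": "play_rows", "data": {
  "targets": [
    {"linear": [0,0,0.01],"spin": 0,"jaw": -1},
    {"linear": [0,0,0.025],"spin": 0,"jaw": -1},
    {"linear": [0,0,0.035],"spin": 0,"jaw": -1},
    {"linear": [0,0,0.035],"spin": 0,"jaw": -1},
    {"linear": [0,0,0.035],"spin": 0,"jaw": -1},
    {"linear": [0.003,-0.01,0.015],"spin": 0,"jaw": -1},
    {"linear": [0.006,-0.02,0],"spin": 0,"jaw": -1},
    {"linear": [0.0098,-0.032,0],"spin": 0,"jaw": -1},
    {"linear": [0.0108,-0.0355,0],"spin": 0,"jaw": -1},
    {"linear": [0.0108,-0.0355,0],"spin": 0,"jaw": -1}
  ]
}}

```text
time: 32.28
eef_pos: [0.4909, 0.2173, 0.2964]
tcp_rot: [[-0.001, 0.981, 0.192], [-0.001, 0.192, -0.981], [-1.0, -0.001, 0.001]]
wrist_force: [1.0, 0.1, -1.6]
opening: 0.0588
```

Call:
{"op": "play_rows", "data": {
  "targets": [
    {"linear": [0.0108,-0.0355,0],"spin": 0,"jaw": -1},
    {"linear": [0.0108,-0.0355,0],"spin": 0,"jaw": -1},
    {"linear": [0.0108,-0.0355,0],"spin": 0,"jaw": -1},
    {"linear": [0.0108,-0.0355,0],"spin": 0,"jaw": -1},
    {"linear": [0.0108,-0.0355,0],"spin": 0,"jaw": -1},
    {"linear": [0.0108,-0.0355,0],"spin": 0,"jaw": -1},
    {"linear": [0.0108,-0.035,0],"spin": 0,"jaw": -1},
    {"linear": [0.008,-0.0278,0],"spin": 0,"jaw": -1},
    {"linear": [0,0,0],"spin": 0,"jaw": -1},
    {"linear": [0,0,0],"spin": 0,"jaw": -1}
  ]
}}

```text
time: 33.12
eef_pos: [0.5737, -0.06, 0.2966]
tcp_rot: [[-0.002, 0.983, 0.185], [-0.001, 0.185, -0.983], [-1.0, -0.002, 0.001]]
wrist_force: [-0.6, 1.2, -1.6]
opening: 0.0585
```

Call:
{"op": "play_rows", "data": {
  "targets": [
    {"linear": [0,0,-0.025],"spin": 0,"jaw": -1},
    {"linear": [0,0,-0.035],"spin": 0,"jaw": -1},
    {"linear": [0,0,-0.035],"spin": 0,"jaw": -1},
    {"linear": [0,0,-0.025],"spin": 0,"jaw": -1},
    {"linear": [0,0,-0.01],"spin": 0,"jaw": -1},
    {"linear": [0,0,0],"spin": 0,"jaw": -1},
    {"linear": [0,0,0],"spin": 0,"jaw": -1},
    {"linear": [0,0,0],"spin": 0,"jaw": -1},
    {"linear": [0,0,0],"spin": 0,"jaw": -1},
    {"linear": [0,0,0],"spin": 0,"jaw": -1}
  ]
}}

```text
time: 33.95
eef_pos: [0.5754, -0.056, 0.169]
tcp_rot: [[0.002, 0.981, 0.192], [0.0, 0.192, -0.981], [-1.0, 0.002, 0.0]]
wrist_force: [0.3, 0.5, -1.9]
opening: 0.0589
```

Call:
{"op": "play_rows", "data": {
  "targets": [
    {"linear": [0,0,-0.005],"spin": 0,"jaw": -1},
    {"linear": [0,0,-0.004],"spin": 0,"jaw": -1},
    {"linear": [0,0,-0.002],"spin": 0,"jaw": -1},
    {"linear": [0,0,-0.001],"spin": 0,"jaw": -1},
    {"linear": [0,0,-0.001],"spin": 0,"jaw": -1},
    {"linear": [0,0,0],"spin": 0,"jaw": -1},
    {"linear": [0,0,0],"spin": 0,"jaw": -1},
    {"linear": [0,0,0],"spin": 0,"jaw": -1},
    {"linear": [0,0,0],"spin": 0,"jaw": -1},
    {"linear": [0,0,0],"spin": 0,"jaw": -1}
  ]
}}

```text
time: 34.78
eef_pos: [0.5747, -0.0561, 0.1554]
tcp_rot: [[-0.0, 0.982, 0.191], [0.001, 0.191, -0.982], [-1.0, -0.0, -0.001]]
wrist_force: [-5.0, 1.5, 7.4]
opening: 0.0588
```

Call:
{"op": "play_rows", "data": {
  "targets": [
    {"linear": [0,0,0],"spin": 0,"jaw": 0.5},
    {"linear": [0,0,0],"spin": 0,"jaw": 0.7},
    {"linear": [0,0,0],"spin": 0,"jaw": 0.7},
    {"linear": [0,0,0],"spin": 0,"jaw": 0.7},
    {"linear": [0,0,0],"spin": 0,"jaw": 0.7},
    {"linear": [0,0,0.015],"spin": 0,"jaw": 0.7},
    {"linear": [0,0,0.025],"spin": 0,"jaw": 0.7},
    {"linear": [0,0,0.03],"spin": 0,"jaw": 0.7},
    {"linear": [0,0,0.035],"spin": 0,"jaw": 0.7},
    {"linear": [-0.007,-0.037,0.005],"spin": 0,"jaw": 0.7}
  ]
}}

```text
time: 35.62
eef_pos: [0.5717, -0.0864, 0.2691]
tcp_rot: [[0.006, 0.979, 0.202], [0.002, 0.202, -0.979], [-1.0, 0.006, -0.0]]
wrist_force: [0.7, 0.4, -0.4]
opening: 0.0727
```

Call:
{"op": "play_rows", "data": {
  "targets": [
    {"linear": [-0.007,-0.037,0],"spin": 0,"jaw": 0.7},
    {"linear": [-0.007,-0.037,0],"spin": 0,"jaw": 0.7},
    {"linear": [-0.007,-0.037,0],"spin": 0,"jaw": 0.7},
    {"linear": [-0.007,-0.037,0],"spin": 0,"jaw": 0.7},
    {"linear": [-0.007,-0.037,0],"spin": 0,"jaw": 0.7},
    {"linear": [-0.007,-0.037,0],"spin": 0,"jaw": 0.7},
    {"linear": [-0.007,-0.036,0],"spin": 0,"jaw": 0.7},
    {"linear": [-0.008,-0.036,0],"spin": 0,"jaw": 0.7},
    {"linear": [-0.008,-0.036,0],"spin": 0,"jaw": 0.7},
    {"linear": [0,0,0],"spin": 0,"jaw": 0.7}
  ]
}}

```text
time: 36.45
eef_pos: [0.4969, -0.4312, 0.2647]
tcp_rot: [[-0.002, 0.984, 0.18], [-0.004, 0.18, -0.984], [-1.0, -0.003, 0.003]]
wrist_force: [-1.3, -1.5, 0.3]
opening: 0.0727
```

Call:
{"op": "play_rows", "data": {
  "targets": [
    {"linear": [0,0,-0.015],"spin": 0,"jaw": 0.7},
    {"linear": [0,0,0],"spin": 0,"jaw": 0.7},
    {"linear": [0,0,0],"spin": 0,"jaw": 0.7},
    {"linear": [0,0,0],"spin": 0,"jaw": 0.7},
    {"linear": [0,0,0],"spin": 0,"jaw": 0.7},
    {"linear": [0,0,0],"spin": 0,"jaw": 0.7},
    {"linear": [0,0,0],"spin": 0,"jaw": 0.7},
    {"linear": [0,0,0],"spin": 0,"jaw": 0.7},
    {"linear": [0,0,0],"spin": 0,"jaw": 0.7},
    {"linear": [0,0,0],"spin": 0,"jaw": 0.7}
  ]
}}

```text
time: 37.28
eef_pos: [0.5028, -0.423, 0.2498]
tcp_rot: [[0.0, 0.982, 0.191], [0.0, 0.191, -0.982], [-1.0, 0.0, 0.0]]
wrist_force: [-0.4, 1.7, 0.3]
opening: 0.0725
```

```bash
python3 jar.py mid .058 .028; python3 - <<'E'
from h import *
for c in('top','scene'):
  save(c,'m_%s.png'%c)
  for t in('jar_tall_mid','jar_mid_mid','jar_short_mid'):print(c,t,[(np.round(r['at'],3).tolist(),round(r['conf'],2)) for r in robot.recognise(t,c)])
E
```

```text
37.2833 [ 0.5028 -0.423   0.2498] [0.9815 0.1914 0.0002] 0.0725012171367982
[([0.3433, -0.2847, 0.0456], 0.86), ([0.3521, -0.5258, 0.0595], 0.79), ([0.6008, -0.2264, 0.0338], 0.77), ([0.4444, -0.5043, 0.0541], 0.61)]
sil 0.88 147 217 0 27
cyl [ 0.328  -0.2629] -0.9823008849557522
sil 0.86 232 284 211 269
cyl [ 0.4409 -0.5172] -0.8431613431613432
top jar_tall_mid [([0.565, -0.055, 0.166], 0.8), ([0.45, 0.356, 0.101], 0.7), ([0.572, 0.029, 0.101], 0.62)]
top jar_mid_mid [([0.341, -0.522, 0.057], 0.71), ([0.599, -0.201, 0.053], 0.65), ([0.574, 0.03, 0.098], 0.52)]
top jar_short_mid []
scene jar_tall_mid [([0.586, -0.058, 0.17], 0.92)]
scene jar_mid_mid [([0.457, -0.508, 0.055], 0.92), ([0.516, -0.421, 0.053], 0.84), ([0.621, -0.198, 0.056], 0.74), ([0.359, -0.526, 0.051], 0.72), ([0.348, -0.26, 0.052], 0.58)]
scene jar_short_mid [([0.445, -0.264, 0.048], 0.55)]
```

View pics/j_mid.png

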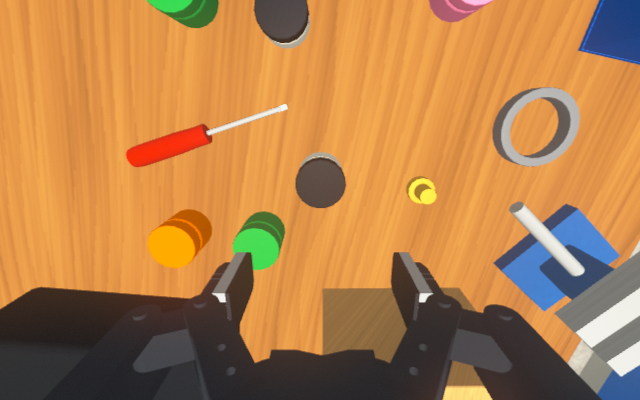

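The mid jar's lid is at (320,182). Green is at (258,245) and the fitting at (422,190), both clear of the fingers.

```bash
python3 - <<'E'
from h import *
for f in('j_mid',):
  im=cv2.imread('pics/%s.png'%f);m=(im[140:225,280:365].max(2)<90).astype(np.uint8)
  nb,_,st,ce=cv2.connectedComponentsWithStats(m);i=1+np.argmax(st[1:,4]);c=st[i][:2]+st[i][2:4]/2+[280,140];print(st[i],ce[i]+[280,140],ray('wrist',ce[i]+[280,140],.056),ray('wrist',c,.056))
E
```

```text
[ 19  18  44  17 101] [320.56435644 162.68316832] [[ 0.49646234 -0.40228962  0.056     ]] [[ 0.49771144 -0.4062878   0.056     ]]
```

```bash
python3 - <<'E'
from h import *
print(ray('wrist',[320.5,181.5],.057))
im=cv2.imread('pics/j_mid.png').astype(int);print(im[182,320])
m=((im.max(2)-im.min(2)<45)&(im.max(2)<110)).astype(np.uint8)[140:225,280:365]
nb,_,st,ce=cv2.connectedComponentsWithStats(m);i=1+np.argmax(st[1:,4]);print(st[i],ce[i]+[280,140],ray('wrist',ce[i]+[280,140],.057))
E
```

```text
[[ 0.50029022 -0.42253915  0.057     ]]
[70 78 94]
[  16   18   49   50 1927] [320.13959523 182.4291645 ] [[ 0.50010009 -0.42364459  0.057     ]]
```

Call:
{"op": "play_rows", "data": {
  "targets": [
    {"linear": [-0.0015,0,-0.03],"spin": 0,"jaw": 0.7},
    {"linear": [0,0,-0.035],"spin": 0,"jaw": 0.7},
    {"linear": [0,0,-0.035],"spin": 0,"jaw": 0.7},
    {"linear": [0,0,-0.035],"spin": 0,"jaw": 0.7},
    {"linear": [0,0,-0.034],"spin": 0,"jaw": 0.7},
    {"linear": [0,0,-0.034],"spin": 0,"jaw": 0.7},
    {"linear": [0,0,0],"spin": 0,"jaw": 0.7},
    {"linear": [0,0,0],"spin": 0,"jaw": 0.7},
    {"linear": [0,0,0],"spin": 0,"jaw": 0.3},
    {"linear": [0,0,0],"spin": 0,"jaw": -0.2}
  ],
  "grip_force": 60
}}

```text
time: 38.67
eef_pos: [0.5023, -0.4245, 0.0499]
tcp_rot: [[0.003, 0.982, 0.191], [-0.003, 0.191, -0.982], [-1.0, 0.003, 0.003]]
wrist_force: [1.2, 0.6, -1.8]
opening: 0.0544
```

Call:
{"op": "play_rows", "data": {
  "targets": [
    {"linear": [0,0,0],"spin": 0,"jaw": -1},
    {"linear": [0,0,0],"spin": 0,"jaw": -1},
    {"linear": [0,0,0],"spin": 0,"jaw": -1},
    {"linear": [0,0,0],"spin": 0,"jaw": -1},
    {"linear": [0,0,0],"spin": 0,"jaw": -1},
    {"linear": [0,0,0],"spin": 0,"jaw": -1},
    {"linear": [0,0,0.003],"spin": 0,"jaw": -1},
    {"linear": [0,0,0.007],"spin": 0,"jaw": -1},
    {"linear": [0,0,0],"spin": 0,"jaw": -1},
    {"linear": [0,0,0],"spin": 0,"jaw": -1}
  ]
}}

```text
time: 39.5
eef_pos: [0.5016, -0.4232, 0.0576]
tcp_rot: [[0.001, 0.982, 0.191], [-0.0, 0.191, -0.982], [-1.0, 0.001, 0.001]]
wrist_force: [-0.0, 0.1, -1.6]
opening: 0.0543
```

Call:
{"op": "play_rows", "data": {
  "targets": [
    {"linear": [0,0,0.03],"spin": 0,"jaw": -1},
    {"linear": [0,0,0.036],"spin": 0,"jaw": -1},
    {"linear": [0,0,0.036],"spin": 0,"jaw": -1},
    {"linear": [0,0.01,0.036],"spin": 0,"jaw": -1},
    {"linear": [-0.001,0.015,0.036],"spin": 0,"jaw": -1},
    {"linear": [-0.001,0.02,0.036],"spin": 0,"jaw": -1},
    {"linear": [-0.002,0.03,0.01],"spin": 0,"jaw": -1},
    {"linear": [-0.002,0.036,0],"spin": 0,"jaw": -1},
    {"linear": [-0.002,0.036,0],"spin": 0,"jaw": -1},
    {"linear": [-0.002,0.036,0],"spin": 0,"jaw": -1}
  ]
}}

```text
time: 40.33
eef_pos: [0.4908, -0.2388, 0.2764]
tcp_rot: [[-0.0, 0.982, 0.191], [0.001, 0.191, -0.982], [-1.0, 0.0, -0.001]]
wrist_force: [-0.3, 1.2, 0.3]
opening: 0.0547
```

Call:
{"op": "play_rows", "data": {
  "targets": [
    {"linear": [-0.0025,0.036,0],"spin": 0,"jaw": -1},
    {"linear": [-0.0025,0.036,0],"spin": 0,"jaw": -1},
    {"linear": [-0.0025,0.036,0],"spin": 0,"jaw": -1},
    {"linear": [-0.0025,0.036,0],"spin": 0,"jaw": -1},
    {"linear": [-0.0025,0.036,0],"spin": 0,"jaw": -1},
    {"linear": [-0.0025,0.036,0],"spin": 0,"jaw": -1},
    {"linear": [-0.0025,0.036,0],"spin": 0,"jaw": -1},
    {"linear": [-0.0025,0.036,0],"spin": 0,"jaw": -1},
    {"linear": [-0.0025,0.036,0],"spin": 0,"jaw": -1},
    {"linear": [-0.0025,0.036,0],"spin": 0,"jaw": -1}
  ]
}}

```text
time: 41.17
eef_pos: [0.466, 0.1167, 0.277]
tcp_rot: [[-0.0, 0.982, 0.191], [0.001, 0.191, -0.982], [-1.0, 0.0, -0.001]]
wrist_force: [0.6, -0.4, -1.3]
opening: 0.0547
```

Call:
{"op": "play_rows", "data": {
  "targets": [
    {"linear": [-0.0025,0.036,0],"spin": 0,"jaw": -1},
    {"linear": [-0.0025,0.036,0],"spin": 0,"jaw": -1},
    {"linear": [-0.0025,0.036,0],"spin": 0,"jaw": -1},
    {"linear": [-0.0025,0.036,0],"spin": 0,"jaw": -1},
    {"linear": [-0.0025,0.036,0],"spin": 0,"jaw": -1},
    {"linear": [-0.0025,0.0177,0],"spin": 0,"jaw": -1},
    {"linear": [0,0,0],"spin": 0,"jaw": -1},
    {"linear": [0,0,0],"spin": 0,"jaw": -1},
    {"linear": [0,0,0],"spin": 0,"jaw": -1},
    {"linear": [0,0,0],"spin": 0,"jaw": -1}
  ]
}}

```text
time: 42.0
eef_pos: [0.4522, 0.3113, 0.2772]
tcp_rot: [[0.0, 0.982, 0.189], [0.0, 0.189, -0.982], [-1.0, 0.0, -0.0]]
wrist_force: [-0.2, 0.2, -1.4]
opening: 0.0546
```

Call:
{"op": "play_rows", "data": {
  "targets": [
    {"linear": [-0.0007,0.0215,0],"spin": 0,"jaw": -1},
    {"linear": [0,0.02,0],"spin": 0,"jaw": -1},
    {"linear": [0,0,-0.025],"spin": 0,"jaw": -1},
    {"linear": [0,0,-0.03],"spin": 0,"jaw": -1},
    {"linear": [0,0,-0.03],"spin": 0,"jaw": -1},
    {"linear": [0,0,-0.025],"spin": 0,"jaw": -1},
    {"linear": [0,0,-0.012],"spin": 0,"jaw": -1},
    {"linear": [0,0,0],"spin": 0,"jaw": -1},
    {"linear": [0,0,0],"spin": 0,"jaw": -1},
    {"linear": [0,0,0],"spin": 0,"jaw": -1}
  ]
}}

```text
time: 42.83
eef_pos: [0.4519, 0.3547, 0.1568]
tcp_rot: [[0.002, 0.982, 0.191], [0.002, 0.191, -0.982], [-1.0, 0.002, -0.001]]
wrist_force: [-0.0, -0.5, -0.9]
opening: 0.0548
```

Call:
{"op": "play_rows", "data": {
  "targets": [
    {"linear": [0,0,-0.005],"spin": 0,"jaw": -1},
    {"linear": [0,0,-0.004],"spin": 0,"jaw": -1},
    {"linear": [0,0,-0.003],"spin": 0,"jaw": -1},
    {"linear": [0,0,-0.002],"spin": 0,"jaw": -1},
    {"linear": [0,0,-0.001],"spin": 0,"jaw": -1},
    {"linear": [0,0,0],"spin": 0,"jaw": -1},
    {"linear": [0,0,0],"spin": 0,"jaw": -1},
    {"linear": [0,0,0],"spin": 0,"jaw": -1},
    {"linear": [0,0,0],"spin": 0,"jaw": -1},
    {"linear": [0,0,0],"spin": 0,"jaw": -1}
  ]
}}

```text
time: 43.67
eef_pos: [0.4516, 0.3551, 0.141]
tcp_rot: [[0.001, 0.982, 0.191], [0.002, 0.191, -0.982], [-1.0, 0.002, -0.001]]
wrist_force: [-0.3, 0.6, 7.8]
opening: 0.0543
```

Call:
{"op": "play_rows", "data": {
  "targets": [
    {"linear": [0,0,-0.002],"spin": 0,"jaw": -1},
    {"linear": [0,0,-0.001],"spin": 0,"jaw": -1},
    {"linear": [0,0,-0.001],"spin": 0,"jaw": -1},
    {"linear": [0,0,0],"spin": 0,"jaw": -1},
    {"linear": [0,0,0],"spin": 0,"jaw": -1},
    {"linear": [0,0,0],"spin": 0,"jaw": -1},
    {"linear": [0,0,0],"spin": 0,"jaw": -1},
    {"linear": [0,0,0],"spin": 0,"jaw": -1},
    {"linear": [0,0,0],"spin": 0,"jaw": -1},
    {"linear": [0,0,0],"spin": 0,"jaw": -1}
  ]
}}

```text
time: 44.5
eef_pos: [0.4517, 0.3553, 0.1394]
tcp_rot: [[0.001, 0.982, 0.191], [0.003, 0.191, -0.982], [-1.0, 0.001, -0.003]]
wrist_force: [-9.3, -5.8, 34.9]
opening: 0.0547
```

Bottomed at 35 N. Holding.

Call:
{"op": "play_rows", "data": {
  "targets": [
    {"linear": [0,0,0],"spin": 0,"jaw": -1},
    {"linear": [0,0,0],"spin": 0,"jaw": -1},
    {"linear": [0,0,0],"spin": 0,"jaw": -1},
    {"linear": [0,0,0],"spin": 0,"jaw": -1},
    {"linear": [0,0,0],"spin": 0,"jaw": -1},
    {"linear": [0,0,0],"spin": 0,"jaw": -1},
    {"linear": [0,0,0],"spin": 0,"jaw": -1},
    {"linear": [0,0,0],"spin": 0,"jaw": -1},
    {"linear": [0,0,0],"spin": 0,"jaw": -1},
    {"linear": [0,0,0],"spin": 0,"jaw": -1}
  ]
}}

```text
time: 45.33
eef_pos: [0.4517, 0.3554, 0.1394]
tcp_rot: [[0.001, 0.982, 0.191], [0.003, 0.191, -0.982], [-1.0, 0.001, -0.003]]
wrist_force: [-9.3, -5.7, 34.7]
opening: 0.0547
```

Call:
{"op": "play_rows", "data": {
  "targets": [
    {"linear": [0,0,0],"spin": 0,"jaw": -1},
    {"linear": [0,0,0],"spin": 0,"jaw": -1},
    {"linear": [0,0,0],"spin": 0,"jaw": -1},
    {"linear": [0,0,0],"spin": 0,"jaw": -1},
    {"linear": [0,0,0],"spin": 0,"jaw": -1},
    {"linear": [0,0,0],"spin": 0,"jaw": -1},
    {"linear": [0,0,0],"spin": 0,"jaw": -1},
    {"linear": [0,0,0],"spin": 0,"jaw": -1},
    {"linear": [0,0,0],"spin": 0,"jaw": -1},
    {"linear": [0,0,0],"spin": 0,"jaw": -1}
  ]
}}

```text
time: 46.17
eef_pos: [0.4517, 0.3554, 0.1394]
tcp_rot: [[0.001, 0.982, 0.191], [0.003, 0.191, -0.982], [-1.0, 0.001, -0.003]]
wrist_force: [-9.6, -6.6, 34.4]
opening: 0.0548
```

Call:
{"op": "play_rows", "data": {
  "targets": [
    {"linear": [0,0,0.01],"spin": 0,"jaw": -1},
    {"linear": [0,0,0.025],"spin": 0,"jaw": -1},
    {"linear": [0,0,0.035],"spin": 0,"jaw": -1},
    {"linear": [0,0,0.035],"spin": 0,"jaw": -1},
    {"linear": [0.0054,-0.015,0.028],"spin": 0,"jaw": -1},
    {"linear": [0.011,-0.03,0],"spin": 0,"jaw": -1},
    {"linear": [0.0125,-0.034,0],"spin": 0,"jaw": -1},
    {"linear": [0.0125,-0.034,0],"spin": 0,"jaw": -1},
    {"linear": [0.0125,-0.034,0],"spin": 0,"jaw": -1},
    {"linear": [0.0125,-0.034,0],"spin": 0,"jaw": -1}
  ]
}}

```text
time: 47.0
eef_pos: [0.5174, 0.1717, 0.2689]
tcp_rot: [[-0.0, 0.982, 0.191], [0.0, 0.191, -0.982], [-1.0, -0.0, -0.0]]
wrist_force: [0.4, 0.2, -1.1]
opening: 0.0546
```

Call:
{"op": "play_rows", "data": {
  "targets": [
    {"linear": [0.0125,-0.034,0],"spin": 0,"jaw": -1},
    {"linear": [0.0115,-0.0329,0],"spin": 0,"jaw": -1},
    {"linear": [0,0,0],"spin": 0,"jaw": -1},
    {"linear": [0,0,-0.02],"spin": 0,"jaw": -1},
    {"linear": [0,0,-0.035],"spin": 0,"jaw": -1},
    {"linear": [0,0,-0.03],"spin": 0,"jaw": -1},
    {"linear": [0,0,-0.02],"spin": 0,"jaw": -1},
    {"linear": [0,0,0],"spin": 0,"jaw": -1},
    {"linear": [0,0,0],"spin": 0,"jaw": -1},
    {"linear": [0,0,0],"spin": 0,"jaw": -1}
  ]
}}

```text
time: 47.83
eef_pos: [0.542, 0.1066, 0.1654]
tcp_rot: [[0.002, 0.982, 0.191], [0.0, 0.191, -0.982], [-1.0, 0.002, 0.0]]
wrist_force: [0.2, 0.5, -2.0]
opening: 0.0545
```

Call:
{"op": "play_rows", "data": {
  "targets": [
    {"linear": [0,0,-0.006],"spin": 0,"jaw": -1},
    {"linear": [0,0,-0.004],"spin": 0,"jaw": -1},
    {"linear": [0,0,-0.002],"spin": 0,"jaw": -1},
    {"linear": [0,0,-0.002],"spin": 0,"jaw": -1},
    {"linear": [0,0,-0.001],"spin": 0,"jaw": -1},
    {"linear": [0,0,0],"spin": 0,"jaw": -1},
    {"linear": [0,0,0],"spin": 0,"jaw": -1},
    {"linear": [0,0,0],"spin": 0,"jaw": -1},
    {"linear": [0,0,0],"spin": 0,"jaw": -1},
    {"linear": [0,0,0],"spin": 0,"jaw": -1}
  ]
}}

```text
time: 48.67
eef_pos: [0.5415, 0.1067, 0.1492]
tcp_rot: [[0.0, 0.982, 0.191], [0.0, 0.191, -0.982], [-1.0, 0.0, -0.0]]
wrist_force: [-2.3, 0.4, 4.7]
opening: 0.0545
```

Call:
{"op": "play_rows", "data": {
  "targets": [
    {"linear": [0,0,0],"spin": 0,"jaw": 0.45},
    {"linear": [0,0,0],"spin": 0,"jaw": 0.6},
    {"linear": [0,0,0],"spin": 0,"jaw": 0.6},
    {"linear": [0,0,0],"spin": 0,"jaw": 0.6},
    {"linear": [0,0,0],"spin": 0,"jaw": 0.6},
    {"linear": [0,0,0.015],"spin": 0,"jaw": 0.6},
    {"linear": [0,0,0.025],"spin": 0,"jaw": 0.6},
    {"linear": [0,0,0.03],"spin": 0,"jaw": 0.6},
    {"linear": [0,0,0.03],"spin": 0,"jaw": 0.6},
    {"linear": [-0.0105,-0.0357,0],"spin": 0,"jaw": 0.6}
  ]
}}

```text
time: 49.5
eef_pos: [0.5339, 0.0773, 0.2537]
tcp_rot: [[0.007, 0.98, 0.2], [0.003, 0.2, -0.98], [-1.0, 0.007, -0.001]]
wrist_force: [1.0, 0.0, 0.3]
opening: 0.0684
```

Call:
{"op": "play_rows", "data": {
  "targets": [
    {"linear": [-0.0105,-0.036,0],"spin": 0,"jaw": 0.6},
    {"linear": [-0.0105,-0.036,0],"spin": 0,"jaw": 0.6},
    {"linear": [-0.0105,-0.036,0],"spin": 0,"jaw": 0.6},
    {"linear": [-0.0105,-0.036,0],"spin": 0,"jaw": 0.6},
    {"linear": [-0.0105,-0.036,0],"spin": 0,"jaw": 0.6},
    {"linear": [-0.0105,-0.036,0],"spin": 0,"jaw": 0.6},
    {"linear": [-0.0105,-0.036,0],"spin": 0,"jaw": 0.6},
    {"linear": [-0.0105,-0.036,0],"spin": 0,"jaw": 0.6},
    {"linear": [-0.0105,-0.036,0],"spin": 0,"jaw": 0.6},
    {"linear": [0,-0.011,0],"spin": 0,"jaw": 0.6}
  ]
}}

```text
time: 50.33
eef_pos: [0.4335, -0.2695, 0.2495]
tcp_rot: [[0.001, 0.983, 0.185], [-0.001, 0.185, -0.983], [-1.0, 0.001, 0.001]]
wrist_force: [-0.7, -0.9, 0.1]
opening: 0.0679
```

Call:
{"op": "play_rows", "data": {
  "targets": [
    {"linear": [0,0,0],"spin": 0,"jaw": 0.6},
    {"linear": [0,0,0],"spin": 0,"jaw": 0.6},
    {"linear": [0,0,0],"spin": 0,"jaw": 0.6},
    {"linear": [0,0,0],"spin": 0,"jaw": 0.6},
    {"linear": [0,0,0],"spin": 0,"jaw": 0.6},
    {"linear": [0,0,0],"spin": 0,"jaw": 0.6},
    {"linear": [0,0,0],"spin": 0,"jaw": 0.6},
    {"linear": [0,0,0],"spin": 0,"jaw": 0.6},
    {"linear": [0,0,0],"spin": 0,"jaw": 0.6},
    {"linear": [0,0,0],"spin": 0,"jaw": 0.6}
  ]
}}

```text
time: 51.17
eef_pos: [0.4363, -0.264, 0.249]
tcp_rot: [[0.0, 0.982, 0.191], [-0.0, 0.191, -0.982], [-1.0, 0.0, 0.0]]
wrist_force: [0.9, 1.2, 0.4]
opening: 0.0685
```

```bash
python3 jar.py short .048 .026; python3 - <<'E'
from h import *
im=cv2.imread('pics/j_short.png').astype(int)
m=((im.max(2)-im.min(2)<45)&(im.max(2)<110)).astype(np.uint8)[130:245,270:375]
nb,_,st,ce=cv2.connectedComponentsWithStats(m);i=1+np.argmax(st[1:,4]);print(st[i],ce[i]+[270,130],ray('wrist',ce[i]+[270,130],.047))
a=save('scene','s8.png')
for t in('jar_tall_mid','jar_mid_mid','jar_short_mid'):print(t,[(np.round(r['at'],3).tolist(),round(r['conf'],2)) for r in robot.recognise(t,'scene')])
w=cv2.imread('pics/j_short.png')[100:300,180:480];s=a[150:270,280:420,::-1]
cv2.imwrite('pics/c8.png',np.hstack([cv2.resize(w,(450,300)),cv2.resize(s,(350,300),interpolation=cv2.INTER_CUBIC)]))
E
```

```text
51.1667 [ 0.4363 -0.264   0.249 ] [0.9816 0.1911 0.0001] 0.06848995671165099
[([0.427, -0.263, 0.0492], 0.57)]
sil 0.77 296 340 152 201
cyl [ 0.4319 -0.2667] -0.8975155279503105
[  26   28   45   45 1577] [318.00634115 179.94863665] [[ 0.43118209 -0.26468788  0.047     ]]
jar_tall_mid [([0.588, -0.058, 0.168], 0.96), ([0.677, 0.087, 0.073], 0.49)]
jar_mid_mid [([0.552, 0.096, 0.16], 0.83), ([0.62, -0.197, 0.055], 0.83), ([0.458, -0.51, 0.056], 0.65), ([0.349, -0.26, 0.052], 0.63), ([0.361, -0.525, 0.052], 0.57)]
jar_short_mid []
```

View pics/c8.png

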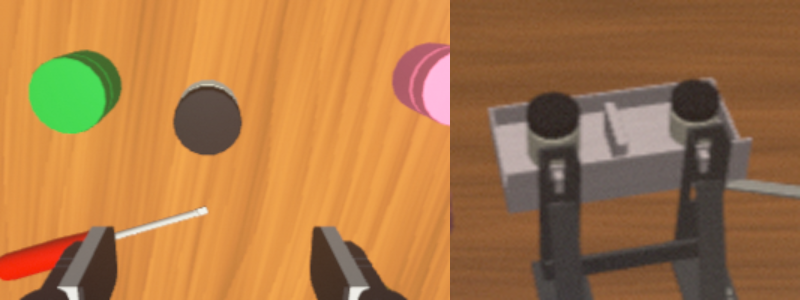

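Tall and mid stand in the hung tray, with hooks visible through both slots. The short jar's lid is at crop (207,122), i.e. (0.432,-0.265), with green 90 mm to its left.

Call:
{"op": "play_rows", "data": {
  "targets": [
    {"linear": [-0.004,-0.001,-0.03],"spin": 0,"jaw": 0.5},
    {"linear": [0,0,-0.035],"spin": 0,"jaw": 0.5},
    {"linear": [0,0,-0.035],"spin": 0,"jaw": 0.5},
    {"linear": [0,0,-0.035],"spin": 0,"jaw": 0.5},
    {"linear": [0,0,-0.035],"spin": 0,"jaw": 0.5},
    {"linear": [0,0,-0.039],"spin": 0,"jaw": 0.5},
    {"linear": [0,0,0],"spin": 0,"jaw": 0.5},
    {"linear": [0,0,0],"spin": 0,"jaw": 0.5},
    {"linear": [0,0,0],"spin": 0,"jaw": 0.2},
    {"linear": [0,0,0],"spin": 0,"jaw": -0.2}
  ],
  "grip_force": 60
}}

```text
time: 52.35
eef_pos: [0.4337, -0.266, 0.0425]
tcp_rot: [[0.004, 0.982, 0.191], [-0.001, 0.191, -0.982], [-1.0, 0.003, 0.002]]
wrist_force: [0.1, 0.1, -1.4]
opening: 0.0505
```

Call:
{"op": "play_rows", "data": {
  "targets": [
    {"linear": [0,0,0],"spin": 0,"jaw": -1},
    {"linear": [0,0,0],"spin": 0,"jaw": -1},
    {"linear": [0,0,0],"spin": 0,"jaw": -1},
    {"linear": [0,0,0],"spin": 0,"jaw": -1},
    {"linear": [0,0,0],"spin": 0,"jaw": -1},
    {"linear": [0,0,0],"spin": 0,"jaw": -1},
    {"linear": [0,0,0.003],"spin": 0,"jaw": -1},
    {"linear": [0,0,0.007],"spin": 0,"jaw": -1},
    {"linear": [0,0,0],"spin": 0,"jaw": -1},
    {"linear": [0,0,0],"spin": 0,"jaw": -1}
  ]
}}

```text
time: 53.18
eef_pos: [0.4329, -0.265, 0.0508]
tcp_rot: [[0.002, 0.981, 0.192], [-0.0, 0.192, -0.981], [-1.0, 0.002, 0.0]]
wrist_force: [-0.8, 0.1, -1.7]
opening: 0.0506
```

Call:
{"op": "play_rows", "data": {
  "targets": [
    {"linear": [0,0,0.03],"spin": 0,"jaw": -1},
    {"linear": [0,0,0.036],"spin": 0,"jaw": -1},
    {"linear": [0,0,0.036],"spin": 0,"jaw": -1},
    {"linear": [0,0.01,0.036],"spin": 0,"jaw": -1},
    {"linear": [0,0.015,0.036],"spin": 0,"jaw": -1},
    {"linear": [0,0.02,0.036],"spin": 0,"jaw": -1},
    {"linear": [0,0.03,0],"spin": 0,"jaw": -1},
    {"linear": [0,0.036,0],"spin": 0,"jaw": -1},
    {"linear": [0,0.036,0],"spin": 0,"jaw": -1},
    {"linear": [0,0.036,0],"spin": 0,"jaw": -1}
  ]
}}

```text
time: 54.02
eef_pos: [0.432, -0.0851, 0.2495]
tcp_rot: [[0.001, 0.981, 0.194], [0.004, 0.194, -0.981], [-1.0, 0.001, -0.004]]
wrist_force: [0.9, 0.4, -2.0]
opening: 0.0504
```

Call:
{"op": "play_rows", "data": {
  "targets": [
    {"linear": [0.0015,0.036,0],"spin": 0,"jaw": -1},
    {"linear": [0.0015,0.036,0],"spin": 0,"jaw": -1},
    {"linear": [0.0015,0.036,0],"spin": 0,"jaw": -1},
    {"linear": [0.0015,0.036,0],"spin": 0,"jaw": -1},
    {"linear": [0.0015,0.036,0],"spin": 0,"jaw": -1},
    {"linear": [0.0015,0.036,0],"spin": 0,"jaw": -1},
    {"linear": [0.0015,0.036,0],"spin": 0,"jaw": -1},
    {"linear": [0.0015,0.036,0],"spin": 0,"jaw": -1},
    {"linear": [0.0015,0.036,0],"spin": 0,"jaw": -1},
    {"linear": [0.0015,0.036,0],"spin": 0,"jaw": -1}
  ]
}}

```text
time: 54.85
eef_pos: [0.4471, 0.2748, 0.2488]
tcp_rot: [[-0.001, 0.981, 0.193], [0.002, 0.193, -0.981], [-1.0, -0.001, -0.002]]
wrist_force: [1.8, -1.8, -0.5]
opening: 0.0505
```

Call:
{"op": "play_rows", "data": {
  "targets": [
    {"linear": [0.0018,0.038,0],"spin": 0,"jaw": -1},
    {"linear": [0.0018,0.038,0],"spin": 0,"jaw": -1},
    {"linear": [0,0,0],"spin": 0,"jaw": -1},
    {"linear": [0,0,0],"spin": 0,"jaw": -1},
    {"linear": [0,0,0],"spin": 0,"jaw": -1},
    {"linear": [0,0,0],"spin": 0,"jaw": -1},
    {"linear": [0,0,0],"spin": 0,"jaw": -1},
    {"linear": [0,0,0],"spin": 0,"jaw": -1},
    {"linear": [0,0,0],"spin": 0,"jaw": -1},
    {"linear": [0,0,0],"spin": 0,"jaw": -1}
  ]
}}

```text
time: 55.68
eef_pos: [0.4511, 0.3488, 0.2492]
tcp_rot: [[-0.001, 0.981, 0.193], [0.002, 0.193, -0.981], [-1.0, -0.0, -0.002]]
wrist_force: [-0.3, 0.4, -1.4]
opening: 0.0505
```

Call:
{"op": "play_rows", "data": {
  "targets": [
    {"linear": [0.0005,0.004,-0.02],"spin": 0,"jaw": -1},
    {"linear": [0,0,-0.03],"spin": 0,"jaw": -1},
    {"linear": [0,0,-0.03],"spin": 0,"jaw": -1},
    {"linear": [0,0,-0.021],"spin": 0,"jaw": -1},
    {"linear": [0,0,0],"spin": 0,"jaw": -1},
    {"linear": [0,0,-0.004],"spin": 0,"jaw": -1},
    {"linear": [0,0,-0.004],"spin": 0,"jaw": -1},
    {"linear": [0,0,-0.003],"spin": 0,"jaw": -1},
    {"linear": [0,0,0],"spin": 0,"jaw": -1},
    {"linear": [0,0,0],"spin": 0,"jaw": -1}
  ]
}}

```text
time: 56.52
eef_pos: [0.4523, 0.3538, 0.1384]
tcp_rot: [[0.001, 0.981, 0.193], [0.004, 0.193, -0.981], [-1.0, 0.001, -0.003]]
wrist_force: [1.2, -0.0, 3.1]
opening: 0.0505
```

Call:
{"op": "play_rows", "data": {
  "targets": [
    {"linear": [0,0,-0.001],"spin": 0,"jaw": -1},
    {"linear": [0,0,-0.001],"spin": 0,"jaw": -1},
    {"linear": [0,0,-0.001],"spin": 0,"jaw": -1},
    {"linear": [0,0,0],"spin": 0,"jaw": -1},
    {"linear": [0,0,0],"spin": 0,"jaw": -1},
    {"linear": [0,0,0],"spin": 0,"jaw": -1},
    {"linear": [0,0,0],"spin": 0,"jaw": -1},
    {"linear": [0,0,0],"spin": 0,"jaw": -1},
    {"linear": [0,0,0],"spin": 0,"jaw": -1},
    {"linear": [0,0,0],"spin": 0,"jaw": -1}
  ]
}}

```text
time: 57.35
eef_pos: [0.4523, 0.3538, 0.1349]
tcp_rot: [[0.001, 0.981, 0.193], [0.003, 0.193, -0.981], [-1.0, 0.001, -0.003]]
wrist_force: [1.8, 0.6, 7.1]
opening: 0.0504
```

Call:
{"op": "play_rows", "data": {
  "targets": [
    {"linear": [0,0,-0.002],"spin": 0,"jaw": -1},
    {"linear": [0,0,-0.001],"spin": 0,"jaw": -1},
    {"linear": [0,0,-0.001],"spin": 0,"jaw": -1},
    {"linear": [0,0,0],"spin": 0,"jaw": -1},
    {"linear": [0,0,0],"spin": 0,"jaw": -1},
    {"linear": [0,0,0],"spin": 0,"jaw": -1},
    {"linear": [0,0,0],"spin": 0,"jaw": -1},
    {"linear": [0,0,0],"spin": 0,"jaw": -1},
    {"linear": [0,0,0],"spin": 0,"jaw": -1},
    {"linear": [0,0,0],"spin": 0,"jaw": -1}
  ]
}}

```text
time: 58.18
eef_pos: [0.4524, 0.3539, 0.1322]
tcp_rot: [[0.001, 0.981, 0.193], [0.004, 0.193, -0.981], [-1.0, 0.001, -0.004]]
wrist_force: [-3.6, -2.5, 19.3]
opening: 0.0506
```

Call:
{"op": "play_rows", "data": {
  "targets": [
    {"linear": [0,0,-0.0008],"spin": 0,"jaw": -1},
    {"linear": [0,0,0],"spin": 0,"jaw": -1},
    {"linear": [0,0,0],"spin": 0,"jaw": -1},
    {"linear": [0,0,0],"spin": 0,"jaw": -1},
    {"linear": [0,0,0],"spin": 0,"jaw": -1},
    {"linear": [0,0,0],"spin": 0,"jaw": -1},
    {"linear": [0,0,0],"spin": 0,"jaw": -1},
    {"linear": [0,0,0],"spin": 0,"jaw": -1},
    {"linear": [0,0,0],"spin": 0,"jaw": -1},
    {"linear": [0,0,0],"spin": 0,"jaw": -1}
  ]
}}

```text
time: 59.02
eef_pos: [0.4524, 0.3539, 0.1321]
tcp_rot: [[0.0, 0.981, 0.193], [0.005, 0.193, -0.981], [-1.0, 0.001, -0.005]]
wrist_force: [-6.0, -5.1, 27.2]
opening: 0.0504
```

Call:
{"op": "play_rows", "data": {
  "targets": [
    {"linear": [0,0,0],"spin": 0,"jaw": -1},
    {"linear": [0,0,0],"spin": 0,"jaw": -1},
    {"linear": [0,0,0],"spin": 0,"jaw": -1},
    {"linear": [0,0,0],"spin": 0,"jaw": -1},
    {"linear": [0,0,0],"spin": 0,"jaw": -1},
    {"linear": [0,0,0],"spin": 0,"jaw": -1},
    {"linear": [0,0,0],"spin": 0,"jaw": -1},
    {"linear": [0,0,0],"spin": 0,"jaw": -1},
    {"linear": [0,0,0],"spin": 0,"jaw": -1},
    {"linear": [0,0,0],"spin": 0,"jaw": -1}
  ]
}}

```text
time: 59.85
eef_pos: [0.4524, 0.3539, 0.1321]
tcp_rot: [[0.0, 0.981, 0.193], [0.005, 0.193, -0.981], [-1.0, 0.001, -0.004]]
wrist_force: [-5.8, -4.0, 26.9]
opening: 0.0508
```

```bash
python3 - <<'E'
from h import *
np.set_printoptions(precision=4,suppress=True)
o,th=np.array([.5725,.0146]),.1925
A=np.array([[np.cos(th),np.sin(th)],[-np.sin(th),np.cos(th)]])
res={}
for c in('top','scene'):
  im=save(c,'q_%s.png'%c).astype(int)
  for n,g,h in(('tall',(.575,-.056),.166),('mid',(.5415,.104),.156)):
    u=pk(robot.calibration(c),[(*g,h)])[0].astype(int);w=13
    m=(im[u[1]-w:u[1]+w,u[0]-w:u[0]+w].max(2)<70).astype(np.uint8)
    nb,_,st,ce=cv2.connectedComponentsWithStats(m);i=1+np.argmax(st[1:,4]);p=ray(c,ce[i]+u-w,h)[0]
    print(c,n,u,st[i],p,'tray',A@(p[:2]-o)*1000)
E
```

```text
top tall [321 173] [  6   8  17  17 225] [ 0.5676 -0.0568  0.166 ] tray [-18.4884 -69.1173]
top mid [273 185] [  6  16  16  10 137] [0.5158 0.1037 0.156 ] tray [-38.5669  98.3149]
scene tall [320 194] [  4   6  21  18 292] [ 0.5791 -0.0568  0.166 ] tray [ -7.2271 -71.3406]
scene mid [377 188] [  4   2  19  15 231] [0.5227 0.1043 0.156 ] tray [-31.6797  97.5463]
```

The mid jar now reads tray x of about -35 (it slid or was knocked toward the front wall) and is still in the tray. The short jar goes to tray (5, 42), clear of it.

Call:
{"op": "play_rows", "data": {
  "targets": [
    {"linear": [0,0,0.01],"spin": 0,"jaw": -1},
    {"linear": [0,0,0.025],"spin": 0,"jaw": -1},
    {"linear": [0,0,0.035],"spin": 0,"jaw": -1},
    {"linear": [0,0,0.035],"spin": 0,"jaw": -1},
    {"linear": [0.004,-0.01,0.025],"spin": 0,"jaw": -1},
    {"linear": [0.009,-0.023,0],"spin": 0,"jaw": -1},
    {"linear": [0.013,-0.033,0],"spin": 0,"jaw": -1},
    {"linear": [0.013,-0.033,0],"spin": 0,"jaw": -1},
    {"linear": [0.013,-0.033,0],"spin": 0,"jaw": -1},
    {"linear": [0.013,-0.033,0],"spin": 0,"jaw": -1}
  ]
}}

```text
time: 60.78
eef_pos: [0.5164, 0.1865, 0.2588]
tcp_rot: [[-0.002, 0.981, 0.194], [0.002, 0.194, -0.981], [-1.0, -0.002, -0.002]]
wrist_force: [1.8, 0.9, -2.2]
opening: 0.0504
```

Call:
{"op": "play_rows", "data": {
  "targets": [
    {"linear": [0.013,-0.033,0],"spin": 0,"jaw": -1},
    {"linear": [0.013,-0.033,0],"spin": 0,"jaw": -1},
    {"linear": [0.013,-0.033,0],"spin": 0,"jaw": -1},
    {"linear": [0.013,-0.0331,0],"spin": 0,"jaw": -1},
    {"linear": [0,0,0],"spin": 0,"jaw": -1},
    {"linear": [0,0,0],"spin": 0,"jaw": -1},
    {"linear": [0,0,0],"spin": 0,"jaw": -1},
    {"linear": [0,0,0],"spin": 0,"jaw": -1},
    {"linear": [0,0,0],"spin": 0,"jaw": -1},
    {"linear": [0,0,0],"spin": 0,"jaw": -1}
  ]
}}

```text
time: 61.62
eef_pos: [0.5683, 0.0573, 0.2591]
tcp_rot: [[-0.001, 0.981, 0.195], [0.002, 0.195, -0.981], [-1.0, -0.001, -0.002]]
wrist_force: [-0.1, -0.9, -1.7]
opening: 0.0504
```

```bash
python3 - <<'E'
from h import *
s=robot.get_state();print(s['eef_pos'],s['opening'],s['wrist_force'])
cv2.imwrite('pics/w9.png',robot.camera('wrist')[:,:,::-1])
E
```

```text
[0.56828316 0.05732231 0.2591163 ] 0.05035176973332075 [-0.08897809 -0.89607638 -1.67453002]
```

View pics/w9.png

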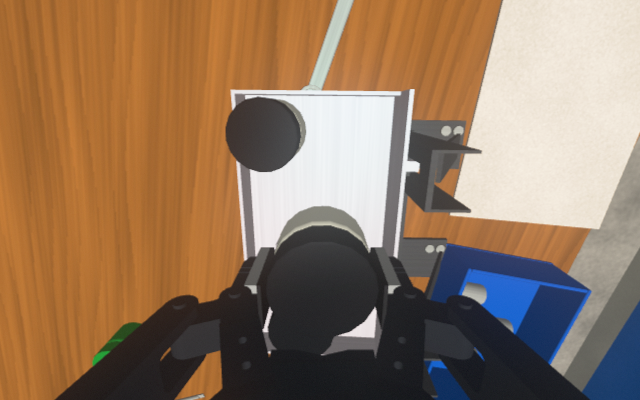

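The mid jar stands upright at the front wall (lid at (264,134)), and the spot below the held jar is free. That was my 16th picture, so the remaining checks are numeric.

Call:
{"op": "play_rows", "data": {
  "targets": [
    {"linear": [0.001,0,-0.02],"spin": 0,"jaw": -1},
    {"linear": [0,0,-0.03],"spin": 0,"jaw": -1},
    {"linear": [0,0,-0.03],"spin": 0,"jaw": -1},
    {"linear": [0,0,-0.02],"spin": 0,"jaw": -1},
    {"linear": [0,0,-0.006],"spin": 0,"jaw": -1},
    {"linear": [0,0,0],"spin": 0,"jaw": -1},
    {"linear": [0,0,0],"spin": 0,"jaw": -1},
    {"linear": [0,0,-0.004],"spin": 0,"jaw": -1},
    {"linear": [0,0,-0.003],"spin": 0,"jaw": -1},
    {"linear": [0,0,0],"spin": 0,"jaw": -1}
  ]
}}

```text
time: 62.5
eef_pos: [0.5697, 0.0562, 0.1465]
tcp_rot: [[-0.0, 0.981, 0.194], [0.002, 0.194, -0.981], [-1.0, 0.0, -0.002]]
wrist_force: [-0.4, 0.5, -2.0]
opening: 0.0507
```

Call:
{"op": "play_rows", "data": {
  "targets": [
    {"linear": [0,0,-0.001],"spin": 0,"jaw": -1},
    {"linear": [0,0,-0.001],"spin": 0,"jaw": -1},
    {"linear": [0,0,-0.001],"spin": 0,"jaw": -1},
    {"linear": [0,0,0],"spin": 0,"jaw": -1},
    {"linear": [0,0,0],"spin": 0,"jaw": -1},
    {"linear": [0,0,0],"spin": 0,"jaw": -1},
    {"linear": [0,0,0],"spin": 0,"jaw": -1},
    {"linear": [0,0,0],"spin": 0,"jaw": -1},
    {"linear": [0,0,0],"spin": 0,"jaw": -1},
    {"linear": [0,0,0],"spin": 0,"jaw": -1}
  ]
}}

```text
time: 63.33
eef_pos: [0.5695, 0.0561, 0.1432]
tcp_rot: [[-0.001, 0.981, 0.193], [0.002, 0.193, -0.981], [-1.0, -0.001, -0.002]]
wrist_force: [-0.2, -0.6, -0.7]
opening: 0.0505
```

Call:
{"op": "play_rows", "data": {
  "targets": [
    {"linear": [0,0,-0.001],"spin": 0,"jaw": -1},
    {"linear": [0,0,-0.0005],"spin": 0,"jaw": -1},
    {"linear": [0,0,0],"spin": 0,"jaw": -1},
    {"linear": [0,0,0],"spin": 0,"jaw": -1},
    {"linear": [0,0,0],"spin": 0,"jaw": 0.3},
    {"linear": [0,0,0],"spin": 0,"jaw": 0.45},
    {"linear": [0,0,0],"spin": 0,"jaw": 0.5},
    {"linear": [0,0,0],"spin": 0,"jaw": 0.5},
    {"linear": [0,0,0],"spin": 0,"jaw": 0.5},
    {"linear": [0,0,0],"spin": 0,"jaw": 0.5}
  ]
}}

```text
time: 64.17
eef_pos: [0.5695, 0.0561, 0.1416]
tcp_rot: [[-0.001, 0.981, 0.193], [0.002, 0.193, -0.981], [-1.0, -0.001, -0.002]]
wrist_force: [-0.5, -0.1, 0.2]
opening: 0.0642
```

Call:
{"op": "play_rows", "data": {
  "targets": [
    {"linear": [0,0,0.015],"spin": 0,"jaw": 0.5},
    {"linear": [0,0,0.02],"spin": 0,"jaw": 0.5},
    {"linear": [0,0,0.03],"spin": 0,"jaw": 0.5},
    {"linear": [0,0,0.035],"spin": 0,"jaw": 0.5},
    {"linear": [0,0,0.035],"spin": 0,"jaw": 0.5},
    {"linear": [0,0.02,0.03],"spin": 0,"jaw": 0.5},
    {"linear": [0,0.03,0],"spin": 0,"jaw": 0.5},
    {"linear": [0,0.035,0],"spin": 0,"jaw": 0.5},
    {"linear": [0,0.035,0],"spin": 0,"jaw": 0.5},
    {"linear": [0,0.03,0],"spin": 0,"jaw": 0.5}
  ]
}}

```text
time: 65.0
eef_pos: [0.5691, 0.2087, 0.3068]
tcp_rot: [[-0.001, 0.981, 0.195], [0.003, 0.195, -0.981], [-1.0, -0.0, -0.003]]
wrist_force: [0.7, 0.4, -1.3]
opening: 0.064
```

Call:
{"op": "play_rows", "data": {
  "targets": [
    {"linear": [-0.01,0.03,0],"spin": 0,"jaw": 0.5},
    {"linear": [-0.01,0.03,0],"spin": 0,"jaw": 0.5},
    {"linear": [-0.01,0.03,0],"spin": 0,"jaw": 0.5},
    {"linear": [-0.01,0.03,0],"spin": 0,"jaw": 0.5},
    {"linear": [0,0.02,0],"spin": 0,"jaw": 0.5},
    {"linear": [0,0,0],"spin": 0,"jaw": 0.5},
    {"linear": [0,0,0],"spin": 0,"jaw": 0.5},
    {"linear": [0,0,0],"spin": 0,"jaw": 0.5},
    {"linear": [0,0,0],"spin": 0,"jaw": 0.5},
    {"linear": [0,0,0],"spin": 0,"jaw": 0.5}
  ]
}}

```text
time: 65.83
eef_pos: [0.5301, 0.3448, 0.3069]
tcp_rot: [[-0.001, 0.981, 0.192], [0.002, 0.192, -0.981], [-1.0, -0.0, -0.002]]
wrist_force: [0.3, 0.5, -0.2]
opening: 0.064
```

```bash
python3 - <<'E'
from h import *
np.set_printoptions(precision=4,suppress=True)
s=robot.get_state();print(s['time'],s['eef_pos'],s['wrist_force'],s['opening'])
o,th=np.array([.5725,.0146]),.1925
A=np.array([[np.cos(th),np.sin(th)],[-np.sin(th),np.cos(th)]])
for c in('top','scene'):
  im=save(c,'f_%s.png'%c).astype(int)
  for t in('tray','jar_tall_mid','jar_mid_mid','jar_short_mid','mug','fitting'):print(c,t,[(np.round(r['at'],3).tolist(),round(r['conf'],2)) for r in robot.recognise(t,c)][:3])
  for n,g,h in(('tall',(.575,-.056),.166),('mid',(.517,.104),.155),('short',(.5694,.0568),.147)):
    u=pk(robot.calibration(c),[(*g,h)])[0].astype(int);w=13
    m=(im[u[1]-w:u[1]+w,u[0]-w:u[0]+w].max(2)<70).astype(np.uint8)
    nb,_,st,ce=cv2.connectedComponentsWithStats(m);i=1+np.argmax(st[1:,4]);p=ray(c,ce[i]+u-w,h)[0]
    print(c,n,st[i],p,'tray',A@(p[:2]-o)*1000)
E
```

```text
65.8333 [0.5301 0.3448 0.3069] [ 0.3005  0.5392 -0.1874] 0.06396523095646671
top tray [([0.584, 0.008, 0.099], 0.72)]
top jar_tall_mid [([0.568, -0.061, 0.167], 0.7)]
top jar_mid_mid [([0.442, -0.507, 0.061], 0.8), ([0.596, -0.197, 0.055], 0.77), ([0.451, 0.357, 0.101], 0.73)]
top jar_short_mid [([0.564, 0.057, 0.149], 0.79)]
top mug [([0.665, 0.425, 0.04], 0.97)]
top fitting [([0.565, -0.055, 0.167], 0.6), ([0.63, -0.415, 0.015], 0.44), ([0.583, 0.011, 0.1], 0.42)]
top tall [  6   8  17  18 225] [ 0.5673 -0.0568  0.166 ] tray [-18.7313 -69.125 ]
top mid [  6   9  16  15 198] [0.5092 0.1035 0.155 ] tray [-45.0843  99.3719]
top short [  8   8  14  14 158] [0.5644 0.054  0.147 ] tray [-0.4565 40.1864]
scene tray [([0.61, 0.004, 0.115], 0.7)]
scene jar_tall_mid [([0.584, -0.059, 0.169], 0.58)]
scene jar_mid_mid [([0.533, 0.102, 0.15], 0.95), ([0.459, -0.511, 0.052], 0.8), ([0.357, -0.526, 0.051], 0.71)]
scene jar_short_mid [([0.578, 0.055, 0.148], 0.51)]
scene mug [([0.672, 0.42, 0.055], 0.87)]
scene fitting [([0.638, -0.414, 0.014], 0.48), ([0.577, 0.056, 0.146], 0.3)]
scene tall [  4   7  21  17 291] [ 0.5794 -0.0565  0.166 ] tray [ -6.8225 -71.1134]
scene mid [  5   8  19  15 233] [0.5217 0.1045 0.155 ] tray [-32.6395  97.9106]
scene short [  5   8  17  16 218] [0.5752 0.0552 0.147 ] tray [10.4453 39.356 ]
```

```bash
python3 -c "
from plant import robot
print(robot.close_job())"
```

```text
the job is handed in; nothing more can be done
None
```

I hung the tray in the upper slots and pressed it home, then pressed and racked all three white jars, tallest to shortest. I handed the job in at about 66 s with the gripper clear.

- **Tray:** Both hooks showed through the upper slots. I pushed it down with about 38 N, then pressed on the rib again. The rib top was touched at 145.5 mm, which fits a fully seated tray tilted nose-down.
- **Jars:** Each one bottomed the pad at 27–35 N (the tall one briefly 50 N) and was held there for more than 1.6 s. My last numeric lid checks put them at these tray positions:

| Jar | Tray x (mm) | Tray y (mm) |
|---|---|---|
| Tall | −13 | −70 |
| Mid | −39 | 98 |
| Short | 5 | 40 |

- **Mid jar moved:** I set it down at x = −12 mm and later found it against the front wall. It either slid down the tilt or was knocked. The last picture showed it upright and inside the tray.
- **Left alone:** The mug and fitting still read at their starting positions, within the detector's error.
- **Checks that disagreed:** A wrist-camera fit of the hung tray gave 0.073 rad tilt and hooks 1–3 mm high, so I relied on the touch check for "fully home". The top and scene cameras differed by about 10 mm in x on the lids, so I averaged them.
- **Not seen directly:** I had used all 16 pictures before placing the short jar. Its final state, and the tray's after the last jar, were checked only by numbers.

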